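Stack the parts bins on their ledges and stand the torches up at the repair desk

ROBOT

A 6-joint arm with a two-finger parallel gripper is mounted at the origin on the work surface. World frame = base frame: x ahead of the robot, y to its left, z up, the work surface at z = 0. Lengths are in m, angles in rad, forces in N, time in s.
With the tool pointing down it reaches from about 0.275 to 0.775 m from the base axis. Payload 14.6 kg.
Tool frame: the origin (TCP) lies where the fingers leave the gripper's body, on its centre line; the fingertips stand 73 mm ahead of it and the grasp point (between the pads) lies 54 mm ahead of it; z points along the fingers, y is the line along which they close (so a half turn about z gives the same grasp; the last joint's range is limited). The gripper opens to 85 mm and grips with 20 to 120 N. Pads are 22 mm wide; open, the fingers measure 114 mm over their backs; the gripper's body (76 mm by 85 mm) begins 54 mm behind the grasp point. The pads swing forward as they close: fully open they stand 13 mm farther back than shut.
Start: joints at [-1.48, 0.263, -0.048, 1.259, 0, 1.415], TCP at [0.128, -0.509, 0.304] pointing down, gripper open.
Joint ranges: [-2.65, 2.65], [-0.89, 1.7], [-1.18, 1.37], [-2.13, 2.11], [-1.35, 1.29], [-3.14, 3.14]. Speed limits (rad/s): [1.89, 1.89, 2.57, 2.79, 3.14, 3.14].

INTERFACE

Orientations are given as a unit quaternion [x, y, z, w].
In Python, from bench import robot, vision, order gives the robot as it stands. The module is installed in compiled form; this text tells all that it offers.
- The arm moves only by the tool carry_out, never from a script. Its argument "motion" is a list of rows, each a list of 4 numbers: the shift along the world's x, y, z scaled (see below), then the turn about the world's z scaled (see below). A call has 1 to 10 rows; each row shifts and turns the commanded pose from where the row before left it; what a row does not reach is not made up. The controller multiplies each number of a shift by 3 cm and each number of a turn by 0.12 rad. A row lasts 1/12 s, in which the tool goes at most 41.7 mm and 7.16 degrees, less where a joint would pass 70% of its speed; a pose out of reach is approached as far as the arm can. A call with a number of a shift or a turn outside -1 to 1 is refused whole. A call with a gripper value outside its range is refused whole. "jaw" is the opening, from 0 (shut) to 1 (fully open), set as the call begins (left out, the last holds). The fingers move at their own pace and stop on an object; "newtons" is the grip in N (left out, the last holds). Time passes only in rows, so rows that do not move let the fingers close. It gives the time, the measured TCP pose, the force, the opening and the grip force at its end, in the units of the state.
- robot.observe(): the state, without advancing time (a new reading comes with each control period).
- vision.camera(name): name is "side" or "top" or "wrist"; returns a dict with "img" (384x512x3 uint8, red, green, blue), "mtx" (3x3 intrinsics, pixels), "dist_coeffs" ([k1, k2, p1, p2, k3] as OpenCV has them; the pictures are not rectified), "position" and "orientation" of the camera in the world; the wrist camera has in their place "mount" (4x4, takes a point from camera to tool coordinates, whose origin is the TCP and whose axes are the flange's). Camera axes: x right, y up, looking along -z (the intrinsics and any distortion apply to the point x, -y, -z); pixel columns grow to the right and rows downward; lengths in m; the calibration is good to about 2 mm. A picture is of the moment at which its call begins: read the wrist's pose just before it. There is no depth.
- order.hand_in(): hands the job in; it is judged then, once.
The state is a dict: "t": time; "q": joint angles; "dq": joint speeds; "tau": joint torques, N m; "tcp_pos": TCP position; "tcp_rot": TCP orientation; "ft_force": force on the tool from outside, world axes, zero at the start; "ft_torque": the same for the moment, N m; "width": opening from 0.0 (shut) to 1.0 (fully open); "grasp_force": force on a finger pad.
Only numpy, scipy, OpenCV 4.12 (cv2) and the standard library are available. Lean on these libraries where they do the work, as an engineer would, in place of code of your own. Each camera call takes 0.05 s, during which the arm holds its last target. There are 200 camera calls.

TASK

Clear up the torch-repair desk. Lay one battery pack flat in the bin that stands alone and stack the upper bin of the nested pair on it, then lay the other pack flat in that bin and stack the last bin on top, each bin turned half a turn from the one below so that it rests level on the ledges instead of nesting. Stand every torch that is there tail down in a cup of the steel holder, and leave the mug and smartphone where they are.

Things in the scene. Friction and masses are not known exactly. Their poses are not given: they have to be found in the camera images.
- bin_base_mid (a point): the bin standing alone, bottom of the stack. All 3 bins are alike: grey plastic stack-nest bin, open on top, 170 mm long (x), 66 wide (y), 60 high, 0.14 kg; a 14 mm label lip with a white strip sticks out at the rim of its +x end only. The point is the bin's centre, 30 mm above its underside; z up. Rim band 33 to 60 mm up: vertical, 3 mm walls, inside 164 x 60 mm; grip it across the 66 mm width
- bin_upper_mid (a point): centre (30 mm above the underside) of the upper bin of the nested pair; at first nested the same way round in the other, 33 mm higher. Axes as bin_base. Below the rim band each bin has a narrower foot, 154 x 50 mm outside, hollow 122 x 44 mm inside with a 3 mm floor, open upward into the band. Three ledges inside the band, tops 54 mm above the underside: one mid lip end, two in the far corners
- bin_under_mid (a point): centre (30 mm above the underside) of the lower bin of the nested pair, on the desk at first. Axes as bin_base. A bin set in another the same way round slips past the ledges and nests 33 mm higher than the lower one; turned half a turn (lips at opposite ends) its foot lands on the ledges, 54 mm higher than the lower one. The foot has 5 mm play all round inside the rim band
- bin_upper_lip (a point): middle of the label lip of the upper bin of the pair, 92 mm from the bin's centre towards its +x and 29 mm above it
- bin_under_lip (a point): middle of the label lip of the lower bin of the pair, 92 mm from the bin's centre towards its +x and 29 mm above it
- pack_1_mid (a point): a black block-shaped battery pack, 60 mm long (x), 34 mm wide (y), 36 mm high (z), about 0.16 kg, at first farther from the robot; the point is its centre. It fits a bin's floor only lengthwise; grip it on its 60 mm length to set it inside. Its centre is then 21 mm above the bin's underside. It fits under a bin resting on ledges, not under a nested one
- pack_2_mid (a point): a black block-shaped battery pack, 60 mm long (x), 34 mm wide (y), 36 mm high (z), about 0.16 kg, at first nearer to the robot; the point is its centre. It fits a bin's floor only lengthwise; grip it on its 60 mm length to set it inside. Its centre is then 21 mm above the bin's underside. It fits under a bin resting on ledges, not under a nested one
- torch_1_mid (a point): a dark metal torch (flashlight), 150 mm long, 0.16 kg, may be absent: round barrel 32 mm across (114 mm of the length, tail end aluminium) and a square 34 mm head with the lens. The point is on its axis, half-way along; its x axis runs from tail to head. It lies on the desk, axis 17 mm up, at the start
- torch_2_mid (a point): a dark metal torch (flashlight), 150 mm long, 0.16 kg, may be absent: round barrel 32 mm across (114 mm of the length, tail end aluminium) and a square 34 mm head with the lens. The point is on its axis, half-way along; its x axis runs from tail to head. It lies on the desk, axis 17 mm up, at the start
- torch_3_mid (a point): a dark metal torch (flashlight), 150 mm long, 0.16 kg, may be absent: round barrel 32 mm across (114 mm of the length, tail end aluminium) and a square 34 mm head with the lens. The point is on its axis, half-way along; its x axis runs from tail to head. It lies on the desk, axis 17 mm up, at the start
- holder: a fixed steel holder: base plate 75 x 225 x 4 mm with three square cups in a row along its y axis, at y = -75, 0 and +75 mm; origin at the centre of its underside, z up, x pointing away from the robot. Each cup is 46 mm wide inside, its floor 7 mm and its rim 79 mm above the desk. A torch standing tail down in a cup has its centre 82 mm above the desk
- cup_right (a point): middle of the floor of the right-hand cup (holder y = -75 mm), 7 mm above the desk
- cup_mid (a point): middle of the floor of the middle cup, 7 mm above the desk
- cup_left (a point): middle of the floor of the left-hand cup (holder y = +75 mm), 7 mm above the desk
- mug: bystander: white mug, 80 mm across, 90 mm high, origin at the centre of its underside
- smartphone: bystander: smartphone lying flat, 150 x 72 x 9 mm, origin at the centre of its underside
Mind the look-alikes: they are no part of the job. What is shaped like the part that bears bin_upper_mid but brown is not meant. What is shaped like the part that bears bin_under_mid but yellow is not meant.

How it is judged:
By the outcome, as a careful person would: the job done as asked, in the order asked, and still so for the second after the job is handed in, with the robot touching nothing.
Of torch_1, torch_2, torch_3 only 2 to 3 are there at a start; the rules pass over those that are not, and their reading is None.
At some moment in a run one of torch_1, torch_2, torch_3 may be knocked a few centimetres aside while the robot is not near it.
It also fails if it takes over 210 s, if anything falls off the work surface, if the arm or the gripper's body presses on something with over 40 N, if the wrist force passes 120 N, or if a joint passes its speed limit or range.

## Working session

There is one attempt and no reset: what is moved stays moved. The work goes in short steps, Python scripts to look and compute and a tool call to move; the robot and the scene stay as the last step left them, time stands still between calls to the robot, and variables do not carry over. Pictures are saved under pics/ and viewed, at most 14 in all, crops included, and the job is handed in when it is done.

Besides the shell and the picture viewer there is one more tool, called after "Request:" as name(argument=value, ...) on one line, values as JSON. carry_out: Moves the arm, as the interface text tells. Its arguments: {"type":"object","properties":{"motion":{"type":"array"},"jaw":{"type":"number"},"newtons":{"type":"number"}},"required":["motion"]}

```bash
mkdir -p pics
cat > h.py <<'E'
import numpy as np, cv2
from scipy.spatial.transform import Rotation as R
from bench import robot, vision, order
def save(name,fn):
    s=robot.observe(); c=vision.camera(name); cv2.imwrite('pics/'+fn+'.png',c['img'][:,:,::-1])
    if 'mount' in c:
        M=np.eye(4);M[:3,:3]=R.from_quat(s['tcp_rot']).as_matrix();M[:3,3]=s['tcp_pos'];M=M@np.array(c['mount'])
    else:
        M=np.eye(4);o=np.array(c['orientation']);M[:3,:3]=R.from_quat(o).as_matrix() if o.size==4 else o;M[:3,3]=c['position']
    np.savez('pics/'+fn+'.npz',M=M,K=c['mtx'],d=c['dist_coeffs']); return s
def pt(fn,uv,z):
    f=np.load('pics/'+fn+'.npz');M=f['M']
    uv=np.array(uv,float).reshape(-1,1,2)
    n=cv2.undistortPoints(uv,f['K'],f['d']).reshape(-1,2)
    r=np.c_[n[:,0],-n[:,1],-np.ones(len(n))]@M[:3,:3].T
    z=np.broadcast_to(z,len(n))
    return M[:3,3]+r*((z-M[2,3])/r[:,2])[:,None]
def pix(fn,P):
    f=np.load('pics/'+fn+'.npz');M=f['M']
    q=(np.atleast_2d(P)-M[:3,3])@M[:3,:3]
    return cv2.projectPoints(q*[1,-1,-1],np.zeros(3),np.zeros(3),f['K'],f['d'])[0].reshape(-1,2)
np.set_printoptions(precision=4,suppress=True)
E
python3 - <<'E'
from h import *
print(save('top','top1')); save('side','side1')
for n in('top1','side1'):
    i=cv2.imread(f'pics/{n}.png'); cv2.imwrite(f'pics/{n}b.png',cv2.resize(i,(800,600),interpolation=cv2.INTER_CUBIC))
    print(np.load(f'pics/{n}.npz')['M'])
E
```

```text
{'t': 0.0, 'q': array([-1.4803,  0.2635, -0.0489,  1.2594, -0.    ,  1.4155]), 'dq': array([-0.0017,  0.0019,  0.0001, -0.0009,  0.0014,  0.0002]), 'tau': array([  0.0061, -63.761 ,  38.4566,   0.0138,   0.0001,  -0.    ]), 'tcp_pos': array([ 0.1277, -0.509 ,  0.3034]), 'tcp_rot': array([ 0.9925,  0.1226,  0.    , -0.0005]), 'ft_force': array([ 0.2247,  0.4972, -0.267 ]), 'ft_torque': array([0.01  , 0.0011, 0.0253]), 'grasp_force': 0.0, 'width': 1.001988644547183}
[[ 0.0106  0.9914 -0.1305  0.3892]
 [-0.9998  0.013   0.0174  0.0111]
 [ 0.0189  0.1303  0.9913  1.3332]
 [ 0.      0.      0.      1.    ]]
[[-0.7484  0.472  -0.4659  0.0427]
 [-0.6631 -0.5162  0.5421  0.5963]
 [ 0.0154  0.7147  0.6993  0.8411]
 [ 0.      0.      0.      1.    ]]
```

View pics/top1b.png

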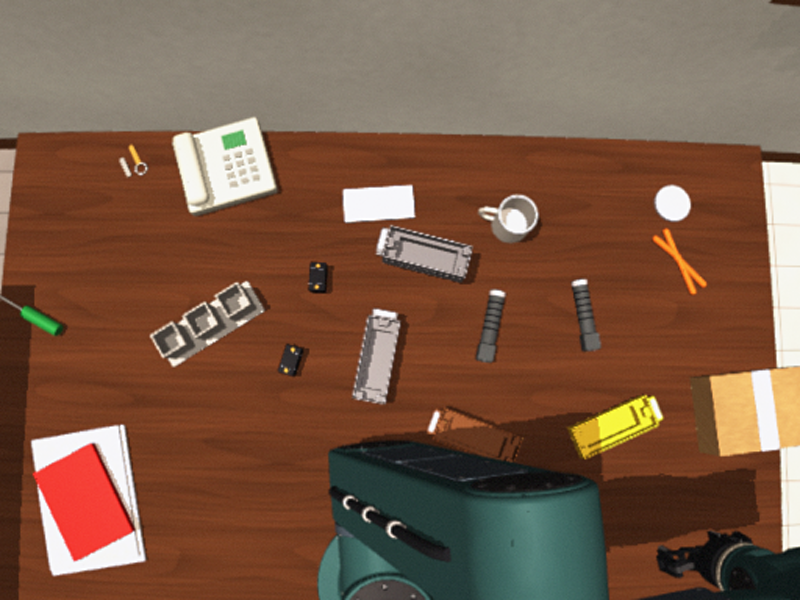

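View pics/side1b.png

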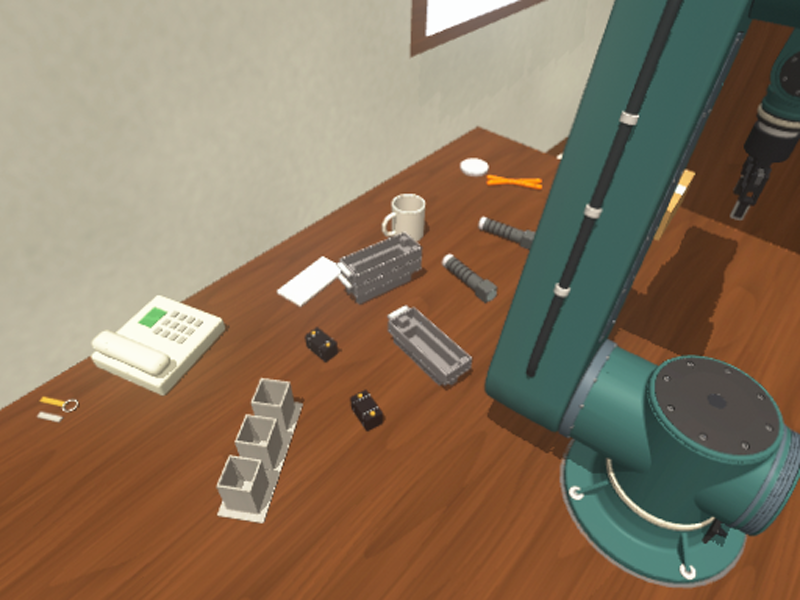

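The top view shows the base bin at (377,357) with its lip up, and the nested pair at (425,253) with its lip to the left. The packs are at (317,277) and (290,360), and torches at (490,325) and (585,315) have their tails up. The holder cups are at (171,341), (204,320) and (236,301). The area under the arm is hidden.

Run:
```python
from h import *
L=[('base',378,355,.06),('baselip',384,314,.06),('baseend',373,402,.06),('pair',426,252,.093),('pairlip',383,241,.093),('pairend',470,264,.093),('pack1',317,277,.036),('p1a',318,263,.036),('p1b',317,291,.036),('pack2',290,360,.036),('p2a',294,345,.036),('p2b',287,374,.036),
('t1tail',497,293,.016),('t1head',486,357,.02),('t2tail',580,283,.016),('t2head',592,346,.02),('cupL',171,341,.079),('cupM',204,320,.079),('cupR',237,301,.079),('mug',517,215,.09),('phone',378,203,.009)]
for n,u,v,z in L: print(n,pt('top1',[(u*.64,v*.64)],z)[0])
for n in['top1']:
    i=cv2.imread('pics/top1.png')[150:270,90:390]; cv2.imwrite('pics/crop.png',cv2.resize(i,(800,320),interpolation=cv2.INTER_CUBIC))
s=save('wrist','w0'); print(np.load('pics/w0.npz')['M'],vision.camera('wrist')['mount'])
```

```text
base [0.4566 0.0231 0.06  ]
baselip [0.539  0.0122 0.06  ]
baseend [0.3637 0.0317 0.06  ]
pair [ 0.66   -0.0695  0.093 ]
pairlip [0.681  0.0161 0.093 ]
pairend [ 0.6371 -0.1571  0.093 ]
pack1 [0.6167 0.1512 0.036 ]
p1a [0.6461 0.1499 0.036 ]
p1b [0.5875 0.1504 0.036 ]
pack2 [0.4454 0.2015 0.036 ]
p2a [0.476  0.1943 0.036 ]
p2b [0.4171 0.2068 0.036 ]
t1tail [ 0.5915 -0.2241  0.016 ]
t1head [ 0.457  -0.1993  0.02  ]
t2tail [ 0.6155 -0.4021  0.016 ]
t2head [ 0.4817 -0.423   0.02  ]
cupL [0.4773 0.4331 0.079 ]
cupM [0.52   0.3689 0.079 ]
cupR [0.5589 0.3045 0.079 ]
mug [ 0.7401 -0.2537  0.09  ]
phone [0.784  0.0282 0.009 ]
[[ 0.2439  0.9197  0.3078  0.2061]
 [-0.9698  0.232   0.0755 -0.4891]
 [-0.0019 -0.3169  0.9485  0.3748]
 [ 0.      0.      0.      1.    ]] [[ 0.0006  0.9484  0.3171  0.0809]
 [ 1.     -0.0009  0.0007 -0.0003]
 [ 0.001   0.3171 -0.9484 -0.0713]
 [ 0.      0.      0.      1.    ]]
```

Request:
carry_out(motion=[[0.62,0.97,0.05,0.5],[0.62,0.97,0.05,0.5],[0.62,0.97,0.05,0.5],[0.62,0.97,0.05,0.5],[0.62,0.97,0.05,0.5],[0.62,0.97,0.05,0.5],[0.62,0.97,0.05,0.5],[0.62,0.97,0.05,0.5]], jaw=1)

```text
t: 0.87
tcp_pos: [0.2769, -0.2749, 0.316]
tcp_rot: [0.934, 0.356, 0.0, 0.0]
ft_force: [0.2, -0.1, 1.2]
width: 1.001
grasp_force: 0.0
```

Request:
carry_out(motion=[[0.62,0.97,0.05,0.5],[0.62,0.97,0.05,0.5],[0.62,0.97,0.05,0.5],[0.62,0.97,0.05,0.5],[0.62,0.97,0.05,0.5],[0.62,0.97,0.05,0.5],[0.62,0.97,0.05,0.5]])

```text
t: 1.45
tcp_pos: [0.4072, -0.0709, 0.3265]
tcp_rot: [0.84, 0.543, 0.0, 0.0]
ft_force: [0.8, 0.1, -0.0]
width: 0.998
grasp_force: 0.0
```

Request:
carry_out(motion=[[0.62,0.97,0.05,0.5],[0.62,0.97,0.05,0.5],[0.62,0.97,0.05,0.5],[0.62,0.97,0.05,0.5],[0.62,0.97,0.05,0.5],[0.62,0.97,0.05,0.5],[0.62,0.97,0.05,0.5],[0,0,0,0],[0,0,0,0]])

```text
t: 2.2
tcp_pos: [0.5374, 0.1322, 0.3362]
tcp_rot: [0.708, 0.706, -0.0, -0.0]
ft_force: [-0.3, 0.7, -0.3]
width: 0.999
grasp_force: 0.0
```

Run:
```python
from h import *
s=save('wrist','w1'); print(s['tcp_pos'],s['tcp_rot'],s['q'])
i=cv2.imread('pics/w1.png'); cv2.imwrite('pics/w1b.png',cv2.resize(i,(800,600)))
```

```text
[0.5374 0.1322 0.3362] [ 0.7081  0.7061 -0.0004 -0.0003] [ 0.094   0.3066  0.1016  1.3668 -0.      1.6676]
```

View pics/w1b.png

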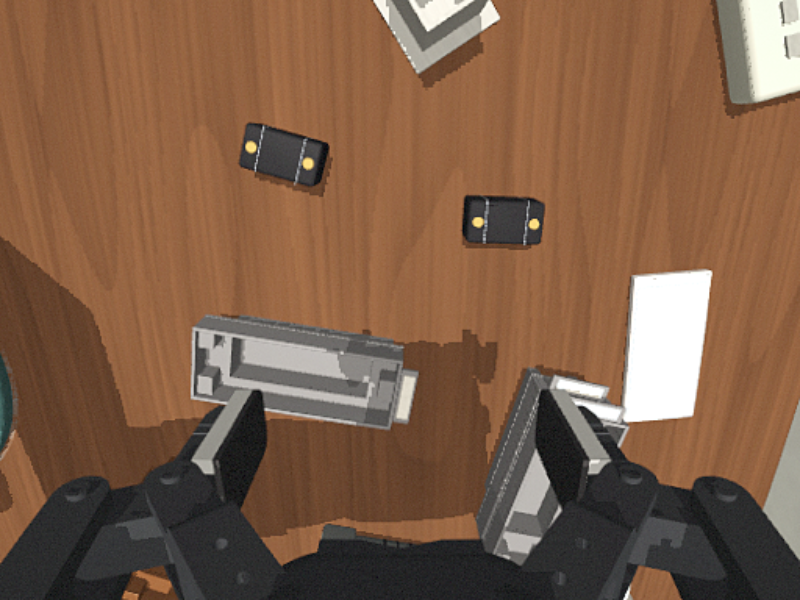

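The wrist view shows the base bin's rim corners near (195,326), (403,348), (390,428) and (192,398). Pack 2 is centred at (284,154), pack 1 at (503,220), and the pair's lip is at about (580,390).

Run:
```python
from h import *
def p(uv,z): return pt('w1',np.array(uv)*.64,z)
B=p([(195,326),(403,348),(390,428),(192,398)],.06);print('base',B,B.mean(0));
e=(B[1]+B[2]-B[0]-B[3])/2;print(np.hypot(*e[:2]),np.degrees(np.arctan2(e[1],e[0])))
P1=p([(466,197),(540,197),(541,243),(466,243)],.036);print('p1',P1,P1.mean(0)); e=P1[1]-P1[0];print(np.degrees(np.arctan2(e[1],e[0])),np.hypot(*e[:2]))
P2=p([(250,123),(325,144),(314,184),(243,163)],.036);print('p2',P2,P2.mean(0)); e=P2[1]-P2[0];print(np.degrees(np.arctan2(e[1],e[0])),np.hypot(*e[:2]))
```

```text
base [[ 0.3734  0.0744  0.06  ]
 [ 0.5384  0.0556  0.06  ]
 [ 0.5273 -0.0188  0.06  ]
 [ 0.3611  0.0092  0.06  ]] [0.4501 0.0301 0.06  ]
0.16718383245824675 -8.056019656087583
p1 [[0.5869 0.1712 0.036 ]
 [0.6443 0.1714 0.036 ]
 [0.6481 0.1353 0.036 ]
 [0.5883 0.1352 0.036 ]] [0.6169 0.1533 0.036 ]
0.2641951539270773 0.057369584652451046
p2 [[0.4251 0.2265 0.036 ]
 [0.4804 0.2107 0.036 ]
 [0.4706 0.1813 0.036 ]
 [0.4172 0.1976 0.036 ]] [0.4483 0.204  0.036 ]
-15.982422224955046 0.057464290149941304
```

Request:
carry_out(motion=[[0.89,0.23,-0.19,0],[0.89,0.23,-0.19,0],[0.89,0.23,-0.19,0],[0,0,-1,0],[0,0,-1,0],[0,0,-1,0],[0,0,-1,0],[0,0,-1,0],[0,0,-1,0],[0,0,-1,0]])

```text
t: 3.08
tcp_pos: [0.6164, 0.1503, 0.109]
tcp_rot: [0.71, 0.705, 0.0, 0.0]
ft_force: [0.7, 0.7, -0.5]
width: 1.001
grasp_force: 0.0
```

Request:
carry_out(motion=[[0,0,-1,0],[0,0,0,0],[0,0,0,0]])

```text
t: 3.33
tcp_pos: [0.6162, 0.1506, 0.0797]
tcp_rot: [0.709, 0.705, -0.001, -0.001]
ft_force: [0.9, 0.4, 0.4]
width: 0.999
grasp_force: 0.0
```

Request:
carry_out(motion=[[0,0,0,0],[0,0,0,0],[0,0,0,0],[0,0,0,0],[0,0,0,0],[0,0,0,0]], jaw=0, newtons=40)

```text
t: 3.83
tcp_pos: [0.6181, 0.1516, 0.0821]
tcp_rot: [0.709, 0.705, 0.001, 0.001]
ft_force: [-1.3, -2.0, 9.2]
width: 0.694
grasp_force: 42.1
```

Run:
```python
import cv2
i=cv2.imread('pics/w1.png')[190:290,110:280]; cv2.imwrite('pics/w1c.png',cv2.resize(i,(765,450),interpolation=cv2.INTER_CUBIC))
```

```text
(no output)
```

View pics/w1c.png

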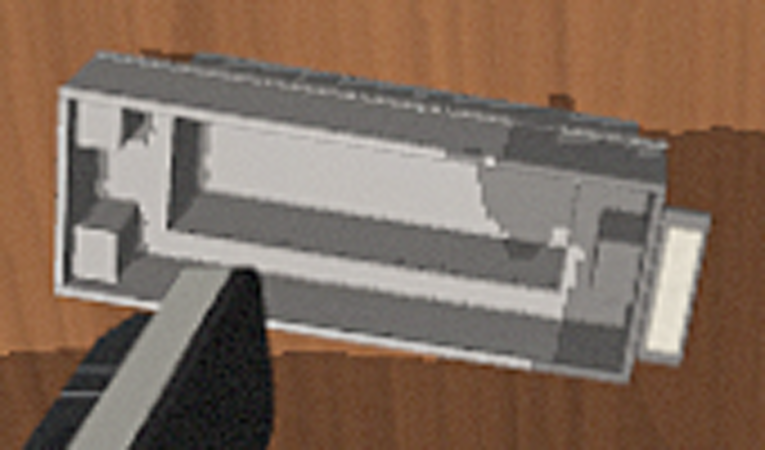

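The crop shows the base bin's rim corners at (62,90), (662,183), (627,380) and (58,293), and the lip at about (680,288).

Run:
```python
from h import *
uv=np.array([(62,90),(662,183),(627,380),(58,293)])/4.5+[110,190]
B=pt('w1',uv,.06);print(B,B.mean(0));e=(B[1]+B[2]-B[0]-B[3])/2;w=(B[0]+B[1]-B[2]-B[3])/2
print(np.hypot(*e[:2]),np.degrees(np.arctan2(e[1],e[0])),np.hypot(*w[:2]),np.degrees(np.arctan2(w[1],w[0])))
print(pt('w1',np.array([(680,288)])/4.5+[110,190],.06))
```

```text
[[ 0.3719  0.0726  0.06  ]
 [ 0.5373  0.0447  0.06  ]
 [ 0.5269 -0.0196  0.06  ]
 [ 0.3611  0.0086  0.06  ]] [0.4493 0.0266 0.06  ]
0.16803292551104504 -9.622131345549041 0.06496511986743184 80.6116325477588
[[0.5425 0.0113 0.06  ]]
```

Request:
carry_out(motion=[[0,0,1,0],[0,0,1,0],[0,0,1,0],[-0.94,-0.7,0,-0.24],[-0.94,-0.7,0,-0.24],[-0.94,-0.7,0,-0.24],[-0.94,-0.7,0,-0.24],[-0.94,-0.7,0,-0.24],[-0.94,-0.7,0,-0.24]])

```text
t: 4.58
tcp_pos: [0.4466, 0.025, 0.1709]
tcp_rot: [0.767, 0.641, 0.001, 0.001]
ft_force: [0.8, -1.2, -1.5]
width: 0.692
grasp_force: 45.8
```

Request:
carry_out(motion=[[0,0,0,0],[0,0,0,0],[0,0,0,0]])

```text
t: 4.83
tcp_pos: [0.4487, 0.0256, 0.1709]
tcp_rot: [0.767, 0.641, 0.001, 0.001]
ft_force: [0.1, 1.2, -3.1]
width: 0.692
grasp_force: 45.8
```

Request:
carry_out(motion=[[0,0,-0.9,0],[0,0,-0.9,0],[0,0,-0.6,0],[0,0,-0.4,0],[0,0,0,0],[0,0,0,0]])

```text
t: 5.33
tcp_pos: [0.4487, 0.0262, 0.0855]
tcp_rot: [0.767, 0.642, -0.0, -0.0]
ft_force: [0.5, 0.4, -2.1]
width: 0.695
grasp_force: 48.4
```

Request:
carry_out(motion=[[0,0,0,0],[0,0,0,0],[0,0,0,0],[0,0,0.4,0],[0,0,1,0],[0,0,1,0],[0,0,1,0],[0,0,1,0]], jaw=0.84)

```text
t: 6.0
tcp_pos: [0.4477, 0.0258, 0.2198]
tcp_rot: [0.767, 0.642, 0.0, 0.0]
ft_force: [0.2, 0.4, -0.1]
width: 0.841
grasp_force: 0.0
```

Request:
carry_out(motion=[[0.84,-0.23,0.5,-0.07],[0.84,-0.23,0.5,-0.07],[0.84,-0.23,0.5,-0.07],[0.84,-0.23,0.5,-0.07],[0.84,-0.23,0.5,-0.07],[0.84,-0.23,0.5,-0.07],[0.84,-0.23,0.5,-0.07],[0.84,-0.23,0.5,-0.07],[0,0,0,0],[0,0,0,0]], jaw=1)

```text
t: 6.83
tcp_pos: [0.6506, -0.0298, 0.3378]
tcp_rot: [0.788, 0.615, 0.0, 0.0]
ft_force: [-0.5, 0.5, -0.4]
width: 0.998
grasp_force: 0.0
```

Run:
```python
from h import *
s=save('wrist','w2'); print(s['tcp_pos'],s['tcp_rot'],s['q'])
i=cv2.imread('pics/w2.png'); cv2.imwrite('pics/w2b.png',cv2.resize(i,(800,600),interpolation=cv2.INTER_CUBIC))
```

```text
[ 0.6506 -0.0298  0.3378] [0.7883 0.6153 0.0003 0.0004] [-0.1709  0.4888  0.398   1.479   0.      1.6451]
```

View pics/w2b.png

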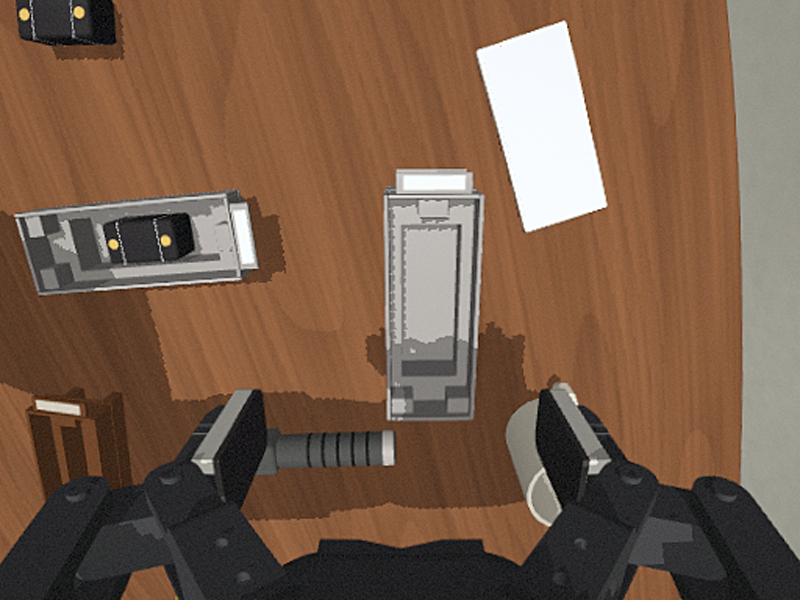

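The pack lies flat in the base bin. The pair's upper rim corners are at (385,193), (484,193), (473,419) and (388,418), with the lip at (434,182).

Run:
```python
from h import *
def bin(fn,uv,z):
    B=pt(fn,np.array(uv)*.64,z);e=(B[1]+B[2]-B[0]-B[3])/2;w=(B[0]+B[1]-B[2]-B[3])/2
    print(B.mean(0),np.hypot(*e[:2]),np.degrees(np.arctan2(e[1],e[0])),np.hypot(*w[:2]),np.degrees(np.arctan2(w[1],w[0])))
bin('w2',[(388,418),(385,193),(484,193),(473,419)],.093)
bin('w2',[(40,294),(17,214),(238,193),(243,279)][1:]+[(40,294)],.06)
t=pt('w2',np.array([(390,447),(388,431),(388,465)])*.64,.016);print(t)
```

```text
[ 0.6631 -0.071   0.093 ] 0.1695600542466928 76.26656733677606 0.06489350657468278 165.54509449613673
[0.4524 0.0262 0.06  ] 0.17301006858347984 -10.002975681755913 0.06473508039770767 76.67875376852682
[[ 0.5911 -0.2247  0.016 ]
 [ 0.5938 -0.2064  0.016 ]
 [ 0.5838 -0.2449  0.016 ]]
```

Request:
carry_out(motion=[[0.2,-0.7,-0.5,0],[0.21,-0.67,-0.5,0],[0,0,-1,0],[0,0,-1,0],[0,0,-1,0],[0,0,-1,0],[0,0,-1,0],[0,0,-0.67,0],[0,0,0,0],[0,0,0,0]])

```text
t: 7.72
tcp_pos: [0.6604, -0.0701, 0.1376]
tcp_rot: [0.788, 0.616, -0.001, -0.001]
ft_force: [0.8, 0.2, 0.7]
width: 0.999
grasp_force: 0.0
```

Request:
carry_out(motion=[[0,0,0,0],[0,0,0,0],[0,0,0,0],[0,0,0,0],[0,0,0,0],[0,0,0,0]], jaw=0, newtons=40)

```text
t: 8.22
tcp_pos: [0.6625, -0.0707, 0.1398]
tcp_rot: [0.788, 0.615, 0.001, 0.001]
ft_force: [-0.7, -0.1, 7.1]
width: 0.764
grasp_force: 44.7
```

Request:
carry_out(motion=[[0,0,0.4,0],[0,0,0.7,0],[0,0,1,0],[0,0,1,0],[0,0,1,0],[0,0,0,0],[0,0,0,0]])

```text
t: 8.8
tcp_pos: [0.6624, -0.0707, 0.2632]
tcp_rot: [0.788, 0.615, 0.001, 0.002]
ft_force: [0.1, -0.4, -1.6]
width: 0.763
grasp_force: 45.3
```

Run:
```python
from h import *
save('side','s3'); save('top','top3')
a=cv2.imread('pics/s3.png')[80:330,100:350]; b=cv2.imread('pics/top3.png')[120:370,180:430]
cv2.imwrite('pics/m3.png',cv2.resize(np.hstack([a,b]),(800,400),interpolation=cv2.INTER_CUBIC))
```

```text
(no output)
```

View pics/m3.png

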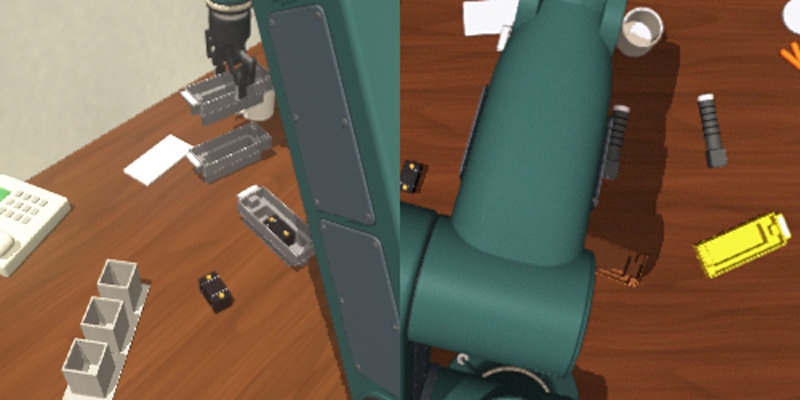

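Request:
carry_out(motion=[[-0.47,0.215,0,0.913],[-0.47,0.215,0,0.913],[-0.47,0.215,0,0.913],[-0.47,0.215,0,0.913],[-0.47,0.215,0,0.913],[-0.47,0.215,0,0.913],[-0.47,0.215,0,0.913],[-0.47,0.215,0,0.913]])

```text
t: 9.57
tcp_pos: [0.5476, -0.0186, 0.2595]
tcp_rot: [0.45, 0.893, -0.0, -0.001]
ft_force: [0.1, 0.2, -1.0]
width: 0.762
grasp_force: 45.3
```

Request:
carry_out(motion=[[-0.47,0.215,0,0.913],[-0.47,0.215,0,0.913],[-0.47,0.215,0,0.913],[-0.47,0.215,0,0.913],[-0.47,0.215,0,0.913],[-0.47,0.215,0,0.913],[-0.47,0.215,0,0.913],[0,0,0,0],[0,0,0,0]])

```text
t: 10.32
tcp_pos: [0.4497, 0.0263, 0.2602]
tcp_rot: [0.087, 0.996, 0.0, -0.0]
ft_force: [-0.0, -0.3, -0.8]
width: 0.762
grasp_force: 45.3
```

Run:
```python
from h import *
s=save('wrist','w4'); print(s['tcp_pos'],s['tcp_rot'],s['q'],2*np.degrees(np.arctan2(s['tcp_rot'][1],s['tcp_rot'][0])))
i=cv2.imread('pics/w4.png'); cv2.imwrite('pics/w4b.png',cv2.resize(i,(800,600),interpolation=cv2.INTER_CUBIC))
```

```text
[0.4497 0.0263 0.2602] [ 0.0869  0.9962  0.     -0.0004] [-0.1228  0.1563 -0.3119  1.1034 -0.      0.0512] 170.03148153856066
```

View pics/w4b.png

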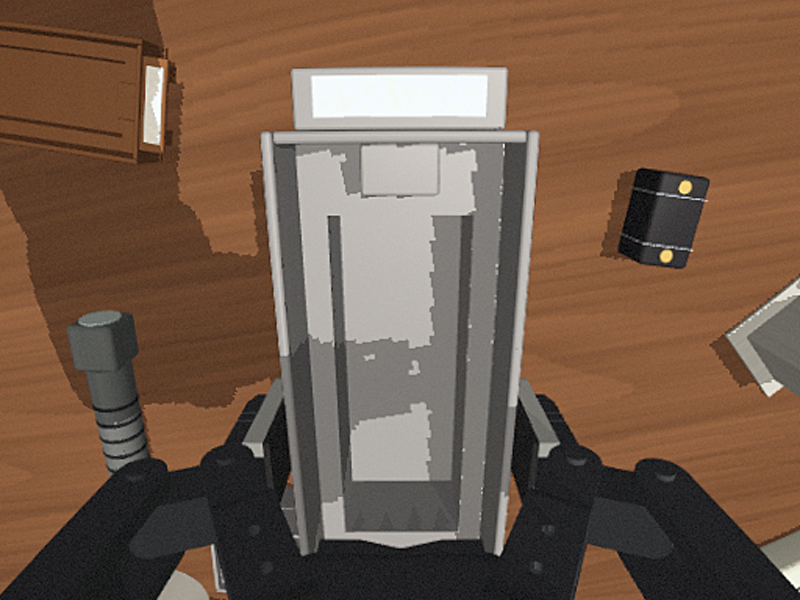

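The held bin hangs square in the jaws with its lip toward the robot. I'll lower it now.

Request:
carry_out(motion=[[0,0,-0.8,0.03],[0,0,-0.8,0],[0,0,-0.6,0],[0,0,-0.4,0],[0,0,-0.3,0],[0,0,-0.2,0],[0,0,-0.15,0],[0,0,0,0],[0,0,0,0]])

```text
t: 11.12
tcp_pos: [0.4505, 0.026, 0.1634]
tcp_rot: [0.085, 0.996, -0.0, 0.0]
ft_force: [-0.3, 0.3, -1.0]
width: 0.769
grasp_force: 45.3
```

Request:
carry_out(motion=[[0,0,-0.1,0],[0,0,-0.1,0],[0,0,0,0],[0,0,0,0]])

```text
t: 11.45
tcp_pos: [0.4514, 0.0261, 0.1593]
tcp_rot: [0.084, 0.996, -0.0, 0.002]
ft_force: [-7.7, 1.1, 32.9]
width: 0.758
grasp_force: 51.5
```

Request:
carry_out(motion=[[0,0,0.1,0],[0,0,0,0],[0,0,0,0],[0,0,0,0],[0,0,0.5,0],[0,0,1,0],[0,0,1,0],[0,0,1,0],[0,0,0.4,0]], jaw=1)

```text
t: 12.2
tcp_pos: [0.4509, 0.0261, 0.2804]
tcp_rot: [0.084, 0.996, -0.0, 0.002]
ft_force: [0.3, 0.1, 0.3]
width: 0.999
grasp_force: 0.0
```

Request:
carry_out(motion=[[0,0.45,0.1,0.96],[0,0.45,0.1,0.96],[0,0.45,0.1,0.96],[0,0.45,0.1,0.96],[0,0.45,0.1,0.96],[0,0.45,0.1,0.96],[0,0.45,0.1,0.96]])

```text
t: 12.78
tcp_pos: [0.4501, 0.1213, 0.2981]
tcp_rot: [-0.316, 0.949, 0.0, -0.0]
ft_force: [-1.0, -0.0, 0.3]
width: 0.997
grasp_force: 0.0
```

Request:
carry_out(motion=[[0,0.45,0.1,0.96],[0,0.45,0.1,0.96],[0,0.45,0.1,0.96],[0,0.45,0.1,0.96],[0,0.45,0.1,0.96],[0,0.45,0.1,0.96],[0,0,0,0],[0,0,0,0]])

```text
t: 13.45
tcp_pos: [0.4502, 0.2019, 0.3159]
tcp_rot: [-0.616, 0.788, 0.0, -0.0]
ft_force: [0.6, -0.5, -0.3]
width: 0.997
grasp_force: 0.0
```

Run:
```python
from h import *
s=save('wrist','w5'); print(s['tcp_pos'],s['tcp_rot'],s['q'],2*np.degrees(np.arctan2(s['tcp_rot'][1],s['tcp_rot'][0])))
i=cv2.imread('pics/w5.png'); cv2.imwrite('pics/w5b.png',cv2.resize(i,(800,600),interpolation=cv2.INTER_CUBIC))
```

```text
[0.4502 0.2019 0.3159] [-0.616   0.7877  0.     -0.0002] [ 0.2563  0.2054 -0.0945  1.2712 -0.0001 -1.0711] 256.0529384319573
```

View pics/w5b.png

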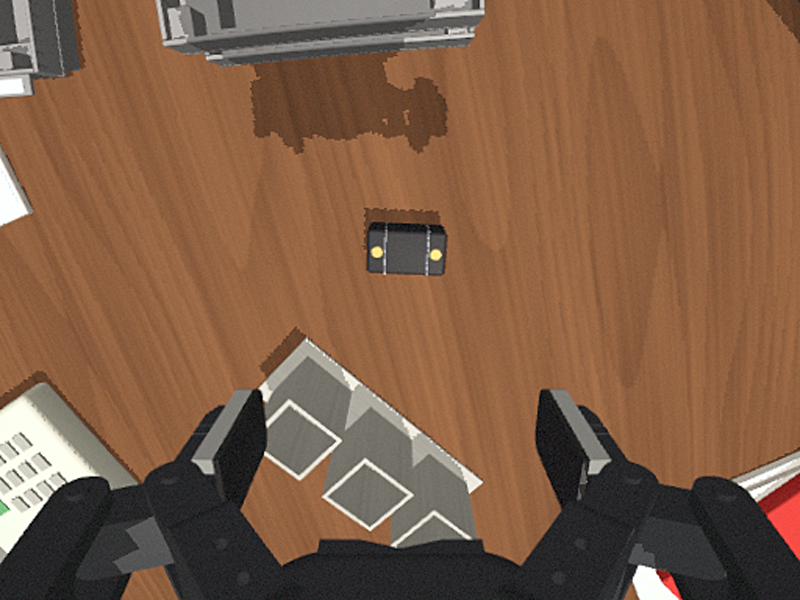

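Pack 2's terminals are at (377,252) and (436,255), so it is slightly rotated. The middle cup's rim corners are at (368,459), (413,494), (371,530) and (323,495), and the right cup's are at (290,400), (341,440) and (300,480).

Run:
```python
from h import *
a=pt('w5',np.array([(377,252),(436,255)])*.64,.037);e=a[1]-a[0];print(a,a.mean(0),np.degrees(np.arctan2(e[1],e[0])))
b=pt('w5',np.array([(368,459),(413,494),(371,530),(323,495)])*.64,.079);print(b,b.mean(0));
e=b[0]-b[3];print(np.degrees(np.arctan2(e[1],e[0])),np.linalg.norm(e));e=b[1]-b[0];print(np.degrees(np.arctan2(e[1],e[0])),np.linalg.norm(e))
c=pt('w5',np.array([(290,400),(341,440),(300,480)])*.64,.079);print((c[0]+c[2])/2)
d=pt('w5',np.array([(436,511)])*.64,.079);print(d, 'lip edge of upper rim',pt('w5',np.array([(163,44),(481,12)])*.64,.114))
```

```text
[[0.4663 0.198  0.037 ]
 [0.4239 0.2109 0.037 ]] [0.4451 0.2044 0.037 ] 163.12132687930864
[[0.5106 0.3455 0.079 ]
 [0.4846 0.387  0.079 ]
 [0.5272 0.4155 0.079 ]
 [0.5551 0.371  0.079 ]] [0.5194 0.3798 0.079 ]
-150.21213813684437 0.05131756580654161
122.06188019729555 0.048958583797736016
[0.5607 0.3169 0.079 ]
[[0.4705 0.4086 0.079 ]] lip edge of upper rim [[0.5398 0.0439 0.114 ]
 [0.3741 0.0714 0.114 ]]
```

Request:
carry_out(motion=[[-0.17,0.08,-0.83,-0.44],[0,0,-1,0],[0,0,-1,0],[0,0,-1,0],[0,0,-1,0],[0,0,-1,0],[0,0,-1,0],[0,0,-1,0],[0,0,0,0],[0,0,0,0]])

```text
t: 14.33
tcp_pos: [0.4444, 0.2033, 0.0809]
tcp_rot: [-0.595, 0.804, 0.0, -0.001]
ft_force: [0.0, 0.3, 0.3]
width: 1.004
grasp_force: 0.0
```

Request:
carry_out(motion=[[0,0,0,0],[0,0,0,0],[0,0,0,0],[0,0,0,0],[0,0,0,0],[0,0,0,0]], jaw=0, newtons=40)

```text
t: 14.83
tcp_pos: [0.4461, 0.2042, 0.0831]
tcp_rot: [-0.595, 0.803, -0.001, 0.001]
ft_force: [-0.5, -1.6, 9.4]
width: 0.695
grasp_force: 41.7
```

Request:
carry_out(motion=[[0,0,1,0],[0,0,1,0],[0,0,1,0],[0,0,1,0],[0,0,1,0],[0,0,0,0],[0,0,0,0]])

```text
t: 15.42
tcp_pos: [0.4458, 0.2042, 0.2334]
tcp_rot: [-0.595, 0.803, -0.001, 0.002]
ft_force: [-0.4, -0.2, -3.2]
width: 0.69
grasp_force: 46.9
```

Request:
carry_out(motion=[[0.02,-0.85,0,0.15],[0.02,-0.85,0,0.15],[0.02,-0.85,0,0.15],[0.02,-0.85,0,0.15],[0.02,-0.85,0,0.15],[0.02,-0.85,0,0.15],[0.02,-0.85,0,0.15],[0,0,0,0],[0,0,0,0]])

```text
t: 16.17
tcp_pos: [0.4489, 0.0246, 0.2306]
tcp_rot: [-0.644, 0.765, 0.0, -0.0]
ft_force: [0.1, 0.0, -1.9]
width: 0.694
grasp_force: 46.7
```

Request:
carry_out(motion=[[0,0,-0.9,0],[0,0,-0.9,0],[0,0,-0.6,0],[0,0,-0.4,0],[0,0,-0.2,0],[0,0,0,0],[0,0,0,0]])

```text
t: 16.75
tcp_pos: [0.4491, 0.0262, 0.1411]
tcp_rot: [-0.645, 0.764, 0.0, -0.0]
ft_force: [0.5, -0.0, -1.7]
width: 0.695
grasp_force: 47.7
```

Request:
carry_out(motion=[[0,0,0,0],[0,0,0,0],[0,0,0,0],[0,0,0.4,0],[0,0,1,0],[0,0,1,0],[0,0,1,0],[0,0,1,0]], jaw=0.84)

```text
t: 17.42
tcp_pos: [0.4491, 0.0256, 0.2751]
tcp_rot: [-0.645, 0.764, -0.0, 0.0]
ft_force: [0.8, 0.1, 0.2]
width: 0.838
grasp_force: 0.0
```

Request:
carry_out(motion=[[0.89,-0.4,0.15,-0.075],[0.89,-0.4,0.15,-0.075],[0.89,-0.4,0.15,-0.075],[0.89,-0.4,0.15,-0.075],[0.89,-0.4,0.15,-0.075],[0.89,-0.4,0.15,-0.075],[0.89,-0.4,0.15,-0.075],[0.89,-0.4,0.15,-0.075],[0,0,0,0],[0,0,0,0]], jaw=1)

```text
t: 18.25
tcp_pos: [0.6639, -0.0711, 0.3085]
tcp_rot: [-0.617, 0.787, 0.0, -0.0]
ft_force: [-0.6, 0.6, -0.3]
width: 0.999
grasp_force: 0.0
```

Run:
```python
from h import *
s=save('wrist','w6'); print(s['tcp_pos'],s['tcp_rot'],s['q'],2*np.degrees(np.arctan2(s['tcp_rot'][1],s['tcp_rot'][0])))
i=cv2.imread('pics/w6.png'); cv2.imwrite('pics/w6b.png',cv2.resize(i,(800,600),interpolation=cv2.INTER_CUBIC))
```

```text
[ 0.6639 -0.0711  0.3085] [-0.6168  0.7871  0.0002 -0.0001] [-0.2286  0.5217  0.3771  1.4267  0.0001 -1.5579] 256.16716696363795
```

View pics/w6b.png

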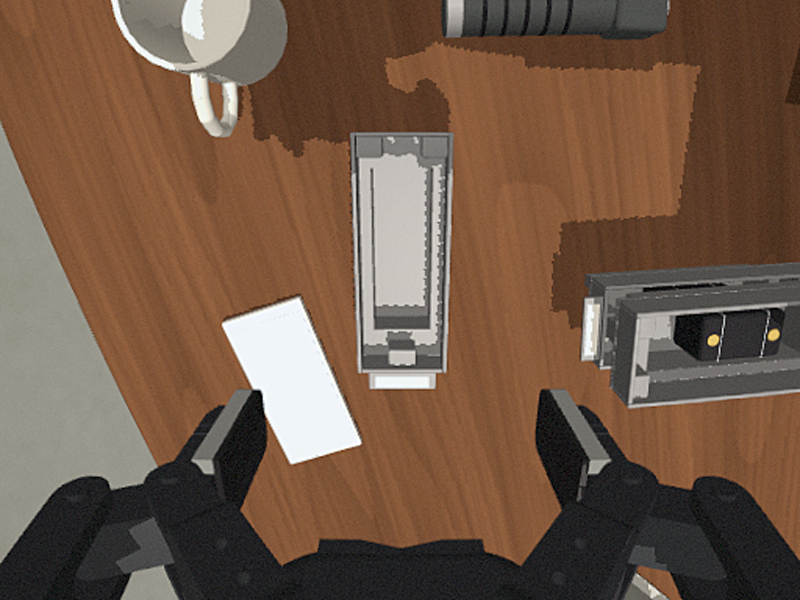

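Pack 2 lies in the second bin, which sits level. The under bin's rim corners are at (351,133), (453,133), (446,373) and (359,373), with the lip at the bottom. Torch 1 is at the top, tail at (446,18) and head at (668,18).

Run:
```python
from h import *
def bin(fn,uv,z):
    B=pt(fn,np.array(uv)*.64,z);e=(B[1]+B[2]-B[0]-B[3])/2;w=(B[0]+B[1]-B[2]-B[3])/2
    print(B.mean(0),np.hypot(*e[:2]),np.degrees(np.arctan2(e[1],e[0])),np.hypot(*w[:2]),np.degrees(np.arctan2(w[1],w[0])))
bin('w6',[(453,133),(446,373),(359,373),(351,133)],.06)
print(pt('w6',np.array([(634,304),(629,405)])*.64,.114))
print(pt('w6',np.array([(446,18),(668,16),(446,36),(667,38)])*.64,.017))
```

```text
[ 0.6617 -0.0702  0.06  ] 0.17024960202179654 76.38948033799738 0.06501948716006783 166.20718809434948
[[ 0.5296 -0.026   0.114 ]
 [ 0.5381  0.0436  0.114 ]]
[[ 0.5941 -0.2201  0.017 ]
 [ 0.4412 -0.1888  0.017 ]
 [ 0.5966 -0.2089  0.017 ]
 [ 0.4437 -0.1745  0.017 ]]
```

Request:
carry_out(motion=[[-0.07,0.03,-0.78,0],[0,0,-1,0],[0,0,-1,0],[0,0,-1,0],[0,0,-1,0],[0,0,-1,0],[0,0,-1,0],[0,0,0,0],[0,0,0,0]])

```text
t: 19.05
tcp_pos: [0.6596, -0.069, 0.106]
tcp_rot: [-0.617, 0.787, 0.001, -0.001]
ft_force: [0.4, -0.0, 0.2]
width: 1.004
grasp_force: 0.0
```

Request:
carry_out(motion=[[0,0,0,0],[0,0,0,0],[0,0,0,0],[0,0,0,0],[0,0,0,0],[0,0,0,0]], jaw=0, newtons=40)

```text
t: 19.55
tcp_pos: [0.6617, -0.0696, 0.1086]
tcp_rot: [-0.617, 0.787, -0.001, 0.001]
ft_force: [-1.7, 0.5, 7.6]
width: 0.766
grasp_force: 44.2
```

Request:
carry_out(motion=[[0,0,0.5,0],[0,0,1,0],[0,0,1,0],[0,0,1,0],[0,0,1,0],[0,0,1,0],[0,0,0.7,0],[0,0,0,0],[0,0,0,0]])

```text
t: 20.3
tcp_pos: [0.6611, -0.0696, 0.2942]
tcp_rot: [-0.617, 0.787, -0.002, 0.001]
ft_force: [0.2, -0.4, -1.7]
width: 0.761
grasp_force: 45.9
```

Request:
carry_out(motion=[[-0.5,0.226,0,-0.892],[-0.5,0.226,0,-0.892],[-0.5,0.226,0,-0.892],[-0.5,0.226,0,-0.892],[-0.5,0.226,0,-0.892],[-0.5,0.226,0,-0.892],[-0.5,0.226,0,-0.892]])

```text
t: 20.88
tcp_pos: [0.5545, -0.0217, 0.2912]
tcp_rot: [-0.284, 0.959, 0.0, -0.0]
ft_force: [-0.2, 0.0, -0.7]
width: 0.758
grasp_force: 45.8
```

Request:
carry_out(motion=[[-0.5,0.226,0,-0.892],[-0.5,0.226,0,-0.892],[-0.5,0.226,0,-0.892],[-0.5,0.226,0,-0.892],[-0.5,0.226,0,-0.892],[-0.5,0.226,0,-0.892],[-0.5,0.226,0,-0.892],[0,0,0,0],[0,0,0,0],[0,0,0,0]])

```text
t: 21.72
tcp_pos: [0.451, 0.0252, 0.2917]
tcp_rot: [0.083, 0.997, -0.0, 0.0]
ft_force: [0.5, -0.4, -0.9]
width: 0.764
grasp_force: 45.7
```

Request:
carry_out(motion=[[-0.02,0.02,-0.8,0],[0,0,-0.7,0],[0,0,-0.4,0],[0,0,-0.3,0],[0,0,-0.2,0],[0,0,0,0],[0,0,0,0]])

```text
t: 22.3
tcp_pos: [0.4506, 0.0258, 0.2201]
tcp_rot: [0.084, 0.996, -0.0, 0.0]
ft_force: [-0.0, -0.1, -1.3]
width: 0.765
grasp_force: 45.7
```

Request:
carry_out(motion=[[0,0,-0.07,0],[0,0,-0.07,0],[0,0,0,0],[0,0,0,0]])

```text
t: 22.63
tcp_pos: [0.4507, 0.0259, 0.2165]
tcp_rot: [0.084, 0.996, -0.0, 0.001]
ft_force: [-1.9, 0.5, 6.3]
width: 0.762
grasp_force: 46.7
```

Request:
carry_out(motion=[[0,0,0,0],[0,0,0,0],[0,0,0,0],[0,0,0,0],[0,0,0.6,0],[0,0,1,0],[0,0,1,0],[0,0,1,0]], jaw=1)

```text
t: 23.3
tcp_pos: [0.4499, 0.026, 0.325]
tcp_rot: [0.084, 0.996, 0.0, -0.0]
ft_force: [0.7, 0.6, 0.7]
width: 0.996
grasp_force: 0.0
```

Request:
carry_out(motion=[[0.1,-0.9,0.2,-0.05],[0.1,-0.9,0.1,-0.05],[0.1,-0.9,0,-0.05],[0.1,-0.9,0,-0.05],[0.1,-0.9,0,-0.05],[0.1,-0.9,0,-0.05],[0.1,-0.9,0,-0.05],[0.1,-0.9,0,0],[0,0,0,0],[0,0,0,0]])

```text
t: 24.13
tcp_pos: [0.4742, -0.1911, 0.3323]
tcp_rot: [0.106, 0.994, 0.0, -0.0]
ft_force: [-0.3, 0.7, 0.2]
width: 1.003
grasp_force: 0.0
```

Run:
```python
from h import *
s=save('wrist','w7'); print(s['tcp_pos'],s['tcp_rot'],s['q'],2*np.degrees(np.arctan2(s['tcp_rot'][1],s['tcp_rot'][0])))
i=cv2.imread('pics/w7.png'); cv2.imwrite('pics/w7b.png',cv2.resize(i,(800,600),interpolation=cv2.INTER_CUBIC))
```

```text
[ 0.4742 -0.1911  0.3323] [ 0.1061  0.9944  0.0002 -0.0003] [-0.5426  0.2327 -0.0135  1.3252  0.0001 -0.33  ] 167.82454042823548
```

View pics/w7b.png

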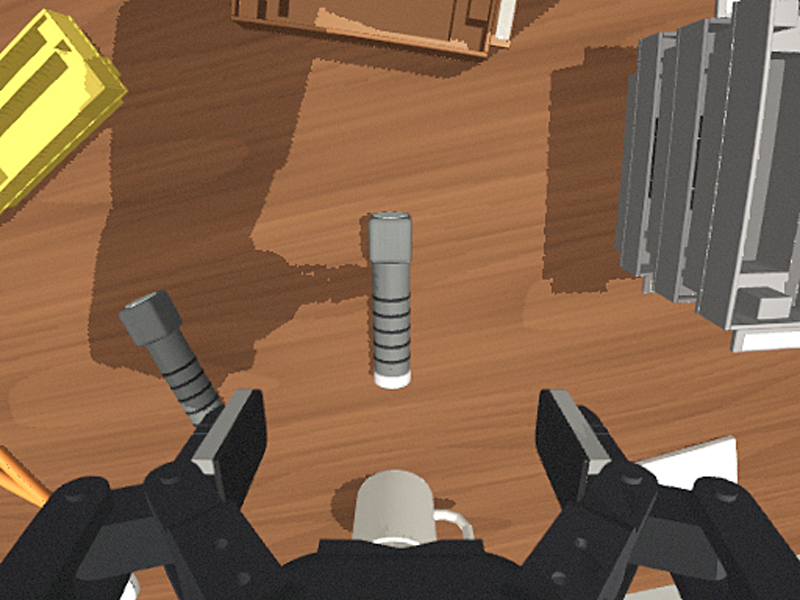

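The stack stands level. Torch 1's head runs from (390,217) to (391,263) and its tail end is at (393,380). Torch 2 lies at the left with its head at (150,318).

Run:
```python
from h import *
t=pt('w7',np.array([(390,216),(391,263),(393,378)])*.64,[.034,.034,.032]);print(t)
for a,b in((0,2),(0,1)):
  e=t[a]-t[b];print(np.degrees(np.arctan2(e[1],e[0])),np.hypot(*e[:2]))
t=pt('w7',np.array([(145,307),(157,338),(205,412)])*.64,.034);print(t);e=t[0]-t[2];print(np.degrees(np.arctan2(e[1],e[0])))
```

```text
[[ 0.4481 -0.1931  0.034 ]
 [ 0.4849 -0.2005  0.034 ]
 [ 0.5863 -0.2212  0.032 ]]
168.51078386389054 0.1410276954932524
168.70524438594146 0.03745093239314324
[[ 0.4778 -0.4103  0.034 ]
 [ 0.5066 -0.4106  0.034 ]
 [ 0.5841 -0.3945  0.034 ]]
-171.55806334801173
```

Request:
carry_out(motion=[[-0.3,-0.18,-0.54,0.12],[0,0,-1,0],[0,0,-1,0],[0,0,-1,0],[0,0,-1,0],[0,0,-1,0],[0,0,-1,0],[0,0,-1,0],[0,0,-1,0],[0,0,0,0]])

```text
t: 25.02
tcp_pos: [0.4632, -0.1932, 0.0727]
tcp_rot: [0.097, 0.995, 0.001, -0.003]
ft_force: [-1.8, 0.0, -1.2]
width: 1.004
grasp_force: 0.0
```

Request:
carry_out(motion=[[0,0,0,0],[0,0,0,0],[0,0,0,0],[0,0,0,0],[0,0,0,0],[0,0,0,0],[0,0,0,0],[0,0,0,0]], jaw=0, newtons=20)

```text
t: 25.68
tcp_pos: [0.4659, -0.1958, 0.0779]
tcp_rot: [0.098, 0.995, -0.0, 0.001]
ft_force: [-1.1, 1.0, 11.7]
width: 0.397
grasp_force: 20.6
```

Request:
carry_out(motion=[[0,0,0.6,0],[0,0,0.8,0],[0,0,0.8,0],[0,0,0.8,0],[0,0,0.8,0],[0,0,0.8,0],[0,0,0,0],[0,0,0,0],[0,0,0,0]])

```text
t: 26.43
tcp_pos: [0.4649, -0.1953, 0.2141]
tcp_rot: [0.098, 0.995, 0.0, -0.0]
ft_force: [1.0, -0.2, -2.5]
width: 0.395
grasp_force: 20.7
```

Run:
```python
from h import *
s=save('wrist','w8'); save('side','s8');save('top','t8'); print(s['tcp_pos'],s['ft_torque'],s['ft_force'])
a=cv2.imread('pics/w8.png');b=cv2.imread('pics/s8.png')
cv2.imwrite('pics/m8.png',cv2.resize(np.hstack([a,b]),(800,300),interpolation=cv2.INTER_AREA))
```

```text
[ 0.4649 -0.1953  0.2141] [0.0392 0.1141 0.0139] [ 1.0069 -0.2429 -2.4975]
```

View pics/m8.png

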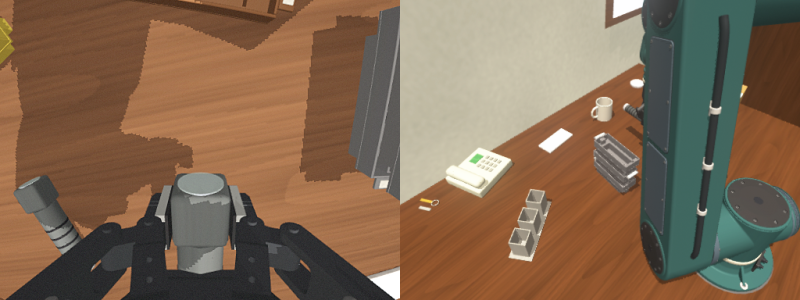

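The lens still faces sideways, so the torch is held horizontal: the pads don't let it swing even at 20 N. I'll go low and test whether a jaw position target softens the grip.

Request:
carry_out(motion=[[0,0,-1,0],[0,0,-1,0],[0,0,-1,0],[0,0,-0.8,0],[0,0,0,0],[0,0,0,0]], jaw=0.37)

```text
t: 27.08
tcp_pos: [0.4646, -0.1951, 0.0998]
tcp_rot: [0.098, 0.995, 0.001, -0.001]
ft_force: [-1.4, -0.1, -0.7]
width: 0.397
grasp_force: 20.8
```

Request:
carry_out(motion=[[0,0,0,0],[0,0,0,0],[0,0,0,0]], jaw=0.385)

```text
t: 27.33
tcp_pos: [0.4658, -0.1958, 0.1018]
tcp_rot: [0.098, 0.995, -0.0, 0.001]
ft_force: [0.4, 0.2, -1.7]
width: 0.393
grasp_force: 20.8
```

Request:
carry_out(motion=[[0,0,0,0],[0,0,0,0],[0,0,0,0]], jaw=0.39)

```text
t: 27.58
tcp_pos: [0.4654, -0.1955, 0.1008]
tcp_rot: [0.098, 0.995, -0.0, 0.0]
ft_force: [-0.6, 0.1, -1.5]
width: 0.396
grasp_force: 20.8
```

Run:
```python
from h import *
s=robot.observe(); print(s['tcp_pos'],s['ft_torque'],s['ft_force'],s['width'],s['grasp_force'])
```

```text
[ 0.4654 -0.1955  0.1008] [0.0528 0.0652 0.0209] [-0.5581  0.0908 -1.4924] 0.3961655078162908 20.790240168571472
```

Request:
carry_out(motion=[[0,0,0,0],[0,0,0,0]], jaw=0.394)

```text
t: 27.75
tcp_pos: [0.4653, -0.1955, 0.1005]
tcp_rot: [0.098, 0.995, -0.0, 0.0]
ft_force: [-0.8, -0.0, -2.1]
width: 0.394
grasp_force: 18.6
```

Request:
carry_out(motion=[[0,0,0,0],[0,0,0,0]], jaw=0.396)

```text
t: 27.92
tcp_pos: [0.4652, -0.1955, 0.1005]
tcp_rot: [0.098, 0.995, 0.0, -0.0]
ft_force: [0.1, 0.3, -1.6]
width: 0.397
grasp_force: 9.5
```

Request:
carry_out(motion=[[0,0,0,0],[0,0,0,0]], jaw=0.398)

```text
t: 28.08
tcp_pos: [0.4653, -0.1955, 0.1005]
tcp_rot: [0.098, 0.995, -0.0, 0.0]
ft_force: [0.1, -0.0, 0.5]
width: 0.4
grasp_force: 0.2
```

Request:
carry_out(motion=[[0,0,0,0],[0,0,0,0]], jaw=0.4)

```text
t: 28.25
tcp_pos: [0.4653, -0.1955, 0.1005]
tcp_rot: [0.098, 0.995, -0.0, 0.0]
ft_force: [-0.9, 0.8, 0.1]
width: 0.399
grasp_force: 0.0
```

Request:
carry_out(motion=[[0,0,0,0],[0,0,0,0]], jaw=0.402)

```text
t: 28.42
tcp_pos: [0.4653, -0.1955, 0.1005]
tcp_rot: [0.098, 0.995, -0.0, 0.0]
ft_force: [0.8, 0.3, 0.8]
width: 0.403
grasp_force: 0.0
```

Run:
```python
from h import *
s=robot.observe(); print(s['tcp_pos'],s['ft_torque'],s['ft_force'],s['width'],s['grasp_force'])
```

```text
[ 0.4653 -0.1955  0.1005] [ 0.008  -0.0278  0.0413] [0.7593 0.3329 0.7919] 0.40280908505543545 0.0
```

The grip force falls linearly with the target: 0.394 gives 19 N, 0.396 gives 9.5 N and 0.398 gives 0. I'll regrasp and lift with about 5 N so the torch can swing.

Request:
carry_out(motion=[[0,0,0,0],[0,0,-0.4,0],[0,0,-0.4,0],[0,0,0,0]], jaw=0.6)

```text
t: 28.75
tcp_pos: [0.4645, -0.1951, 0.075]
tcp_rot: [0.098, 0.995, 0.001, -0.001]
ft_force: [-0.1, -0.4, -0.6]
width: 0.602
grasp_force: 0.0
```

Request:
carry_out(motion=[[0,0,0,0],[0,0,0,0],[0,0,0,0],[0,0,0,0],[0,0,0,0]], jaw=0.39)

```text
t: 29.17
tcp_pos: [0.4654, -0.1955, 0.0768]
tcp_rot: [0.098, 0.995, -0.0, 0.0]
ft_force: [-0.9, 0.4, 0.2]
width: 0.395
grasp_force: 20.2
```

Request:
carry_out(motion=[[0,0,0,0],[0,0,0.2,0],[0,0,0.4,0],[0,0,0.4,0],[0,0,0,0]], jaw=0.3968)

```text
t: 29.58
tcp_pos: [0.466, -0.1959, 0.1085]
tcp_rot: [0.098, 0.995, -0.001, 0.001]
ft_force: [-0.8, 0.6, -0.3]
width: 0.398
grasp_force: 6.1
```

Run:
```python
from h import *
s=robot.observe(); print(s['tcp_pos'],s['ft_torque'],s['ft_force'],s['width'],s['grasp_force'])
```

```text
[ 0.466  -0.1959  0.1085] [-0.015  0.022 -0.005] [-0.7724  0.5526 -0.2569] 0.3976748762153315 6.091216206550598
```

Request:
carry_out(motion=[[0,0,0.5,0],[0,0,0.5,0],[0,0,0.5,0],[0,0,0.5,0],[0,0,0.5,0],[0,0,0.5,0],[0,0,0.5,0],[0,0,0.5,0],[0,0,0.5,0],[0,0,0,0]])

```text
t: 30.42
tcp_pos: [0.4659, -0.1959, 0.2435]
tcp_rot: [0.098, 0.995, -0.001, 0.001]
ft_force: [0.0, 0.2, -1.5]
width: 0.394
grasp_force: 6.2
```

Request:
carry_out(motion=[[0,0,0,0],[0,0,0,0],[0,0,0,0]])

```text
t: 30.67
tcp_pos: [0.4649, -0.1952, 0.2403]
tcp_rot: [0.098, 0.995, 0.0, -0.001]
ft_force: [-0.0, 0.4, -1.3]
width: 0.4
grasp_force: 6.1
```

Run:
```python
from h import *
s=save('wrist','w9'); print(s['tcp_pos'],s['ft_torque'],s['ft_force'],s['width'],s['grasp_force'])
f=[]
for k in range(8):
    vision.camera('wrist'); s=robot.observe(); f.append(np.r_[s['ft_force'],s['ft_torque']])
print(np.mean(f,0),np.std(f,0))
save('top','t9');save('side','s9')
a=cv2.imread('pics/w9.png');b=cv2.imread('pics/s9.png')
cv2.imwrite('pics/m9.png',cv2.resize(np.hstack([a,b]),(800,300),interpolation=cv2.INTER_AREA))
```

```text
[ 0.4649 -0.1952  0.2403] [0.0079 0.0235 0.0389] [-0.0469  0.394  -1.3394] 0.3998302603230089 6.148936003446579
[-0.0983  0.019  -1.4138  0.0214  0.0425 -0.0002] [0.525  0.3644 0.5799 0.0217 0.0325 0.024 ]
```

View pics/m9.png

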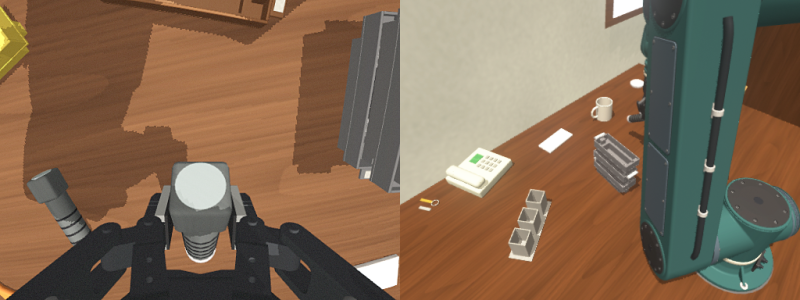

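The torch now hangs with its lens up, still somewhat tilted. The lens centre is at about (200,187) and the tail end at about (200,262) in the half-size picture.

Run:
```python
from h import *
s=robot.observe(); M=np.eye(4);p=np.array([0.4649,-0.1952,0.2403]);Y=np.radians(168.8)
x=np.array([np.cos(Y),np.sin(Y),0])
for hz in (.050,.060):
  for off in(0,.008):
    for th in(0,15,30):
        t=np.radians(th); a=x*np.sin(t)+np.array([0,0,np.cos(t)])
        n=x*np.cos(t)-np.array([0,0,np.sin(t)])
        g=p-[0,0,hz]
        q=[g+a*(.018+off),g-a*(.132-off),g-a*(.132-off)-n*.016]
        print(hz,off,th,(pix('w9',q)/1.28).round().tolist())
```

```text
0.05 0 0 [[200.0, 236.0], [200.0, 147.0], [200.0, 160.0]]
0.05 0 15 [[200.0, 228.0], [200.0, 177.0], [200.0, 190.0]]
0.05 0 30 [[200.0, 219.0], [200.0, 207.0], [200.0, 221.0]]
0.05 0.008 0 [[200.0, 246.0], [200.0, 149.0], [200.0, 163.0]]
0.05 0.008 15 [[200.0, 234.0], [200.0, 178.0], [200.0, 192.0]]
0.05 0.008 30 [[200.0, 220.0], [200.0, 207.0], [200.0, 222.0]]
0.06 0 0 [[200.0, 224.0], [200.0, 144.0], [200.0, 157.0]]
0.06 0 15 [[200.0, 216.0], [200.0, 173.0], [200.0, 186.0]]
0.06 0 30 [[200.0, 208.0], [200.0, 202.0], [200.0, 216.0]]
0.06 0.008 0 [[200.0, 233.0], [200.0, 146.0], [200.0, 160.0]]
0.06 0.008 15 [[200.0, 222.0], [200.0, 174.0], [200.0, 188.0]]
0.06 0.008 30 [[200.0, 209.0], [200.0, 202.0], [200.0, 217.0]]
```

The geometry fits a tilt of about 50°. I'll lower to just above the desk and soften the grip further so it swings upright.

Request:
carry_out(motion=[[0,0,-0.6,0],[0,0,-0.6,0],[0,0,0,0],[0,0,0,0]])

```text
t: 31.55
tcp_pos: [0.4649, -0.1952, 0.2053]
tcp_rot: [0.098, 0.995, 0.0, -0.001]
ft_force: [-0.3, 0.4, -1.3]
width: 0.399
grasp_force: 6.3
```

Request:
carry_out(motion=[[0,0,0,0],[0,0,0,0],[0,0,0,0]], jaw=0.3973)

```text
t: 31.8
tcp_pos: [0.4656, -0.1956, 0.2063]
tcp_rot: [0.098, 0.995, -0.0, 0.001]
ft_force: [0.5, 0.8, -1.1]
width: 0.4
grasp_force: 3.9
```

Request:
carry_out(motion=[[0,0,0,0],[0,0,0,0],[0,0,0,0]], jaw=0.3976)

```text
t: 32.05
tcp_pos: [0.4653, -0.1955, 0.2057]
tcp_rot: [0.098, 0.995, -0.0, 0.0]
ft_force: [-0.1, -0.3, -2.2]
width: 0.398
grasp_force: 2.2
```

Run:
```python
from h import *
s=save('wrist','w10'); print(s['tcp_pos'],s['grasp_force'])
f=[]
for k in range(6):
    vision.camera('wrist'); s=robot.observe(); f.append(np.r_[s['ft_force'],s['ft_torque']])
print(np.mean(f,0),s['grasp_force'])
i=cv2.imread('pics/w10.png')
# lens: bright low-saturation greenish blob near column 256
h=cv2.cvtColor(i,cv2.COLOR_BGR2HSV); m=((h[...,2]>185)&(h[...,1]<60)).astype(np.uint8); m[:150]=0; m[:,:200]=0;m[:,310:]=0
n,l,st,ce=cv2.connectedComponentsWithStats(m)
for k in range(1,n):
    if st[k,4]>60: print(st[k],ce[k])
for y in range(200,384,8): print(y,i[y,256].tolist(),end=' ')
```

```text
[ 0.4653 -0.1955  0.2057] 2.2121239453554153
[ 0.3547  0.3878 -1.49    0.0047 -0.0101 -0.0039] 2.1816788613796234
[ 223  225   68   64 3392] [256.3467 256.3694]
200 [60, 60, 56] 208 [59, 59, 56] 216 [66, 68, 67] 224 [146, 147, 144] 232 [244, 242, 238] 240 [243, 240, 236] 248 [244, 242, 239] 256 [241, 239, 235] 264 [233, 229, 225] 272 [234, 231, 227] 280 [233, 229, 225] 288 [255, 249, 246] 296 [73, 114, 167] 304 [75, 113, 165] 312 [77, 111, 163] 320 [69, 112, 162] 328 [70, 113, 166] 336 [82, 119, 169] 344 [79, 115, 165] 352 [38, 37, 30] 360 [39, 36, 35] 368 [35, 38, 33] 376 [32, 31, 32]
```

The torch hangs nearly upright: the lens blob is at (256,256) and no tail shows below it. I'll firm up the grip, lift, and fit the holder pose by code from several images.

Request:
carry_out(motion=[[0,0,0,0],[0,0,0,0],[0,0,0.5,0],[0,0,0.8,0],[0,0,0.8,0],[0,0,0.8,0],[0,0,0.8,0],[0,0,0.6,0],[0,0,0,0],[0,0,0,0]], jaw=0.385)

```text
t: 33.23
tcp_pos: [0.4655, -0.1956, 0.3347]
tcp_rot: [0.098, 0.995, -0.0, 0.001]
ft_force: [-0.5, -0.2, -1.7]
width: 0.393
grasp_force: 21.5
```

```bash
cat > fit.py <<'E'
from h import *
from scipy.optimize import minimize
def samples(p,h):
    x,y,a=p; R2=np.array([[np.cos(a),-np.sin(a)],[np.sin(a),np.cos(a)]]); t=np.linspace(-.8,.8,12)*h
    sq=np.vstack([np.c_[t,0*t+h],np.c_[t,0*t-h],np.c_[0*t+h,t],np.c_[0*t-h,t]])
    P=np.vstack([sq+[0,k] for k in(-.075,0,.075)])@R2.T+[x,y]
    return np.c_[P,np.full(len(P),.079)]
def fit(fn):
    g=cv2.GaussianBlur(cv2.imread(f'pics/{fn}.png').min(2),(0,0),.7).astype(np.float32)
    def val(p,h):
        u=pix(fn,samples(p,h)).astype(np.float32); ok=(u[:,0]>0)&(u[:,0]<511)&(u[:,1]>0)&(u[:,1]<383)
        return cv2.remap(g,u[ok,0],u[ok,1],1).mean() if ok.any() else 0
    c=lambda p:-(2*val(p,.0243)-val(p,.0195)-val(p,.029))
    best=min(((c((x,y,a)),x,y,a) for x in np.arange(.50,.541,.004) for y in np.arange(.355,.396,.004) for a in np.radians(np.arange(24,43,3))))
    r=minimize(c,best[1:],method='Nelder-Mead',options=dict(initial_simplex=np.array(best[1:])+np.array([[0,0,0],[.003,0,0],[0,.003,0],[0,0,.04]])))
    return r.x[:2],np.degrees(r.x[2]),r.fun
if __name__=='__main__':
    for f in('top1','t9','w5','side1','s9'): print(f,fit(f))
E
python3 - <<'E'
from fit import *
import runpy; runpy.run_module('fit',run_name='__main__')
s=save('wrist','w11'); print(s['tcp_pos'],s['grasp_force'],s['width'])
i=cv2.imread('pics/w11.png');h=cv2.cvtColor(i,cv2.COLOR_BGR2HSV); m=((h[...,2]>185)&(h[...,1]<60)).astype(np.uint8); m[:150]=0; m[:,:200]=0;m[:,310:]=0
n,l,st,ce=cv2.connectedComponentsWithStats(m); print(st[1:],ce[1:])
E
```

```text
top1 (array([0.5218, 0.3793]), np.float64(32.80437050046653), np.float64(-94.63504791259766))
t9 (array([0.5218, 0.3793]), np.float64(32.80437050046653), np.float64(-94.38960266113281))
w5 (array([0.5208, 0.3794]), np.float64(32.798799275590284), np.float64(-165.29034423828125))
side1 (array([0.5197, 0.3783]), np.float64(32.741913188968105), np.float64(-84.43998718261719))
s9 (array([0.5197, 0.3784]), np.float64(32.71666619450267), np.float64(-88.31611633300781))
[ 0.4655 -0.1956  0.3347] 21.459677517414093 0.3929965678888959
[[ 256  175    1    1    1]
 [ 259  175   12    7   19]
 [ 251  176    3    1    3]
 [ 243  178    5    4    5]
 [ 272  183    3    6    7]
 [ 241  184    1    1    1]
 [ 223  227   67   62 3282]
 [ 201  276   10    8   27]
 [ 304  276    1    2    2]
 [ 307  276    3    3    4]
 [ 302  281    4    3    8]
 [ 259  304    1    1    1]
 [ 265  306    1    1    1]
 [ 268  308    2    1    2]
 [ 271  309    1    3    3]
 [ 274  314    1    1    1]
 [ 300  317    2    3    4]
 [ 212  318    1    1    1]
 [ 272  323    1    1    1]
 [ 273  327    1    1    1]
 [ 277  326    1    2    2]
 [ 278  329   21   12  111]
 [ 274  339    1    1    1]
 [ 269  343    1    1    1]
 [ 268  343   11    4   12]
 [ 244  346   21    4   64]] [[256.     175.    ]
 [264.7895 177.8947]
 [252.     176.    ]
 [245.     179.4   ]
 [272.8571 185.4286]
 [241.     184.    ]
 [256.3991 257.3781]
 [206.9259 279.4815]
 [304.     276.5   ]
 [308.25   277.    ]
 [303.875  282.375 ]
 [259.     304.    ]
 [265.     306.    ]
 [268.5    308.    ]
 [271.     310.    ]
 [274.     314.    ]
 [300.25   318.25  ]
 [212.     318.    ]
 [272.     323.    ]
 [273.     327.    ]
 [277.     326.5   ]
 [287.3063 333.036 ]
 [274.     339.    ]
 [269.     343.    ]
 [272.9167 345.1667]
 [254.3281 347.1719]]
```

Request:
carry_out(motion=[[0,0,0.95,0],[0,0,0.95,0],[0,0,0.9,0],[0.02,0.6,0,0.29],[0.02,0.97,0,0.29],[0.02,0.97,0,0.29],[0.02,0.97,0,0.29],[0.02,0.97,0,0.29],[0.02,0.97,0,0.29],[0.02,0.97,0,0.29]])

```text
t: 34.12
tcp_pos: [0.4691, -0.0015, 0.4172]
tcp_rot: [-0.024, 1.0, 0.0, -0.001]
ft_force: [0.1, -0.2, -1.1]
width: 0.394
grasp_force: 21.4
```

Request:
carry_out(motion=[[0.02,0.97,0,0.29],[0.02,0.97,0,0.29],[0.02,0.97,0,0.29],[0.02,0.97,0,0.29],[0.02,0.97,0,0.29],[0.02,0.97,0,0.29],[0.02,0.97,0,0.29],[0.02,0.97,0,0.29]])

```text
t: 34.78
tcp_pos: [0.4739, 0.2315, 0.4171]
tcp_rot: [-0.163, 0.987, -0.0, -0.001]
ft_force: [0.9, -0.2, -1.6]
width: 0.394
grasp_force: 21.5
```

Request:
carry_out(motion=[[0.02,0.97,0,0.29],[0.02,0.97,0,0.29],[0.02,0.97,0,0.29],[0.02,0.97,0,0.29],[0.02,0.97,0,0.29],[0.02,0.97,0,0.29],[0.02,0.6,0,0.29],[0,0,0,0],[0,0,0,0]])

```text
t: 35.53
tcp_pos: [0.4784, 0.4234, 0.4165]
tcp_rot: [-0.281, 0.96, -0.0, -0.001]
ft_force: [-0.1, -0.2, -1.5]
width: 0.399
grasp_force: 21.4
```

Run:
```python
from h import *
s=save('top','t12');save('side','s12');save('wrist','w12'); print(s['tcp_pos'],s['grasp_force'],2*np.degrees(np.arctan2(s['tcp_rot'][1],s['tcp_rot'][0])))
g=s['tcp_pos']-[0,0,.06]
for f in('s12','t12'): print(f,pix(f,[g,g-[0,0,.13]]))
u=pix('s12',[g])[0].astype(int); y0,x0=np.clip(u[1]-60,0,224),np.clip(u[0]-100,0,312)
a=cv2.imread('pics/s12.png')[y0:y0+160,x0:x0+200]
print(x0,y0); cv2.imwrite('pics/m12.png',cv2.resize(np.hstack([a,cv2.resize(cv2.imread('pics/w12.png'),(200,160))]),(800,320),interpolation=cv2.INTER_CUBIC))
```

```text
[0.4784 0.4234 0.4165] 21.438517570495605 212.6890897253888
s12 [[132.4948 220.1645]
 [146.6537 261.4594]]
t12 [[ 76.2219 209.193 ]
 [ 95.3977 213.8198]]
32 160
```

View pics/m12.png

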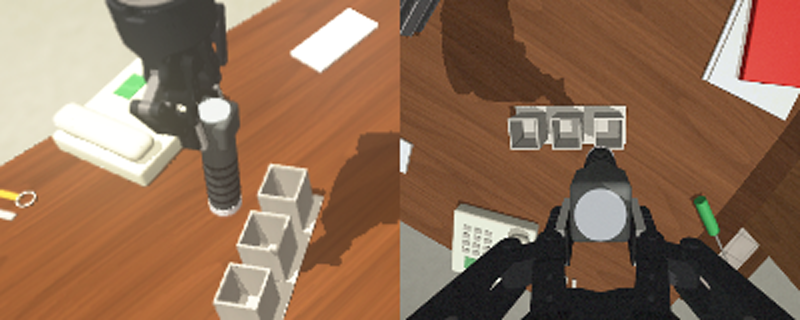

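The torch hangs close to vertical. In side pixels the lens centre is at about (140.5,214) and the tail end at (144.5,264). In the wrist picture the lens is at about (256,258). I'll solve for its axis.

Run:
```python
from h import *
from scipy.optimize import least_squares
i=cv2.imread('pics/w12.png');h=cv2.cvtColor(i,cv2.COLOR_BGR2HSV); m=((h[...,2]>165)&(h[...,1]<60)).astype(np.uint8); m[:150]=0; m[:,:200]=0;m[:,310:]=0
n,l,st,ce=cv2.connectedComponentsWithStats(m);k=1+np.argmax(st[1:,4]);print(st[k],ce[k])
p=np.array([.4784,.4234,.4165]);Y=np.radians(212.7);x=np.array([np.cos(Y),np.sin(Y),0]);z=np.array([0,0,1.])
def pts(q):
    d,o,t=q; L=p+x*o-z*d; a=x*np.sin(t)+z*np.cos(t); return L,L-a*.15
r=least_squares(lambda q:np.r_[(pix('s12',np.array(pts(q)))-[(140.5,214),(144.5,264)]).ravel()/2,(pix('w12',[pts(q)[0]])-ce[k]).ravel()],[.05,0,0])
print(r.x[:2],np.degrees(r.x[2]),r.fun,pts(r.x))
print('lens px width predicted for 30mm',pix('w12',[pts(r.x)[0]+.015*np.cross(x,z),pts(r.x)[0]-.015*np.cross(x,z)]))
```

```text
[ 224  227   66   62 3253] [256.3025 257.4645]
[0.0422 0.0144] 6.963774096348068 [-1.2626  0.3014  0.2656 -1.2385  0.9344 -0.1522] (array([0.4663, 0.4156, 0.3743]), array([0.4816, 0.4254, 0.2254]))
lens px width predicted for 30mm [[292.2037 257.1941]
 [222.2658 257.2996]]
```

Request:
carry_out(motion=[[0.06,0.62,-0.5,0],[0,0,-0.8,0],[0,0,-0.8,0],[0,0,-0.8,0],[0,0,-0.8,0],[0,0,-0.6,0],[0,0,0,0],[0,0,0,0]])

```text
t: 36.35
tcp_pos: [0.48, 0.4407, 0.2892]
tcp_rot: [-0.281, 0.96, -0.0, -0.001]
ft_force: [-0.0, -0.5, -1.0]
width: 0.393
grasp_force: 21.4
```

Request:
carry_out(motion=[[0,0,-0.3,0],[0,0,-0.3,0],[0,0,-0.3,0],[0,0,-0.3,0],[0,0,0,0],[0,0,0,0]])

```text
t: 36.85
tcp_pos: [0.4801, 0.441, 0.253]
tcp_rot: [-0.281, 0.96, -0.0, -0.0]
ft_force: [0.1, -0.3, -1.4]
width: 0.394
grasp_force: 22.4
```

Request:
carry_out(motion=[[0,0,-0.3,0],[0,0,-0.3,0],[0,0,-0.3,0],[0,0,-0.3,0],[0,0,-0.3,0],[0,0,0,0],[0,0,0,0]])

```text
t: 37.43
tcp_pos: [0.4801, 0.441, 0.2079]
tcp_rot: [-0.281, 0.96, -0.0, -0.0]
ft_force: [-0.1, -0.2, -1.6]
width: 0.397
grasp_force: 22.4
```

Request:
carry_out(motion=[[0,0,0,0],[0,0,0,0],[0,0,0,0]], jaw=0.4)

```text
t: 37.68
tcp_pos: [0.4805, 0.4413, 0.2091]
tcp_rot: [-0.281, 0.96, 0.0, 0.001]
ft_force: [0.1, 0.5, -0.3]
width: 0.402
grasp_force: 0.0
```

Request:
carry_out(motion=[[0,0,0,0],[0,0,0,0],[0,0,0,0]], jaw=0.55)

```text
t: 37.93
tcp_pos: [0.4803, 0.4412, 0.2086]
tcp_rot: [-0.281, 0.96, 0.0, 0.0]
ft_force: [-0.1, 0.9, 0.1]
width: 0.55
grasp_force: 0.0
```

Request:
carry_out(motion=[[0,0,0.4,0],[0,0,0.8,0],[0,0,1,0],[0,0,1,0],[0,0,1,0],[0,0,1,0],[0,0,1,0],[0,0,0,0]])

```text
t: 38.6
tcp_pos: [0.4806, 0.4414, 0.4002]
tcp_rot: [-0.281, 0.96, 0.001, 0.003]
ft_force: [-0.5, 0.6, 0.9]
width: 0.551
grasp_force: 0.0
```

Run:
```python
from h import *
s=save('wrist','w13');save('side','s13');save('top','t13'); print(s['tcp_pos'])
i=cv2.imread('pics/w13.png');h=cv2.cvtColor(i,cv2.COLOR_BGR2HSV); m=((h[...,2]>150)&(h[...,1]<50)).astype(np.uint8)
n,l,st,ce=cv2.connectedComponentsWithStats(m)
for k in range(1,n):
    if st[k,4]>300: print(st[k],ce[k],pt('w13',[ce[k]],.157))
# predicted lens px if upright
print(pix('w13',[[.4802,.442,.157]]))
# side: compare dark torch presence over predicted column
for z in(.09,.11,.13,.15,.16,.17): u=pix('s13',[[.4802,.442,z]])[0]; print(z,u,cv2.imread('pics/s13.png')[int(u[1]),int(u[0])])
for f in ('t13',):
  g=cv2.imread('pics/t13.png').astype(int)-cv2.imread('pics/top1.png'); d=(abs(g).sum(2)>90).astype(np.uint8)
  n,l,st,ce=cv2.connectedComponentsWithStats(d)
  for k in range(1,n):
    if st[k,4]>40: print(st[k],ce[k])
```

```text
[0.4806 0.4414 0.4002]
[ 383    0  129  137 6051] [441.2267  75.4864] [[0.2999 0.5456 0.157 ]]
[224 118  57  54 641] [265.7691 136.4009] [[0.4468 0.4324 0.157 ]]
[170 133  49  39 663] [197.0106 149.1719] [[0.4964 0.3794 0.157 ]]
[120 135  43  38 514] [146.679 151.216] [[0.5267 0.3355 0.157 ]]
[243 161  27  26 543] [256.2247 173.7385] [[0.4855 0.4457 0.157 ]]
[  10  248  152  111 4481] [ 85.2935 283.9732] [[0.722  0.3421 0.157 ]]
[ 412  270   46   47 1035] [434.8609 293.4145] [[0.4955 0.7237 0.157 ]]
[119 344  40  40 624] [144.351  366.0753] [[0.8087 0.4645 0.157 ]]
[[256.0265 167.8516]]
0.09 [151.2322 299.8665] [73 79 86]
0.11 [149.5724 295.4954] [75 82 89]
0.13 [147.8538 290.9671] [145 154 157]
0.15 [146.0733 286.2733] [250 252 251]
0.16 [145.1588 283.8614] [250 252 251]
0.17 [144.2275 281.4046] [250 252 251]
[ 241  144   67   38 1471] [273.2726 162.7621]
[    0   152   171   232 20192] [ 63.3765 298.2332]
[197 167  17  21 282] [204.9362 177.5319]
[304 185  20  47 473] [313.9894 208.389 ]
[229 192  29  35 315] [242.8984 202.4317]
[ 90 207  28  15 257] [103.4747 214.4475]
[236 210  16  22  73] [240.8904 217.2192]
[224 247  25  17 155] [234.6774 255.8   ]
[  210   264   276   120 17122] [348.6225 324.7537]
[203 317  27  67 612] [213.4085 355.1748]
[ 409  340  103   44 2894] [469.3051 364.3639]
[219 347  37  28 512] [234.2422 359.6562]
[258 347  33  37 470] [273.4106 368.0064]
```

Request:
carry_out(motion=[[0.02,-0.94,0,-0.115],[0.02,-0.94,0,-0.115],[0.02,-0.94,0,-0.115],[0.02,-0.94,0,-0.115],[0.02,-0.94,0,-0.115],[0.02,-0.94,0,-0.115],[0.02,-0.94,0,-0.115],[0.02,-0.94,0,-0.115],[0.02,-0.94,0,-0.115],[0.02,-0.94,0,-0.115]], jaw=1)

```text
t: 39.58
tcp_pos: [0.4855, 0.1578, 0.3933]
tcp_rot: [-0.214, 0.977, 0.0, -0.001]
ft_force: [0.8, -0.3, -0.4]
width: 0.997
grasp_force: 0.0
```

Request:
carry_out(motion=[[0.02,-0.94,0,-0.115],[0.02,-0.94,0,-0.115],[0.02,-0.94,0,-0.115],[0.02,-0.94,0,-0.115],[0.02,-0.94,0,-0.115],[0.02,-0.94,0,-0.115],[0.02,-0.94,0,-0.115],[0.02,-0.94,0,-0.115],[0.02,-0.94,0,-0.115],[0.02,-0.94,0,-0.115]])

```text
t: 40.42
tcp_pos: [0.4916, -0.1241, 0.3933]
tcp_rot: [-0.146, 0.989, 0.001, -0.001]
ft_force: [0.2, -0.6, 0.5]
width: 1.002
grasp_force: 0.0
```

Request:
carry_out(motion=[[0.02,-0.94,-0.2,-0.115],[0.02,-0.94,-0.3,-0.115],[0.02,-0.94,-0.3,-0.115],[0.02,-0.94,-0.3,-0.115],[0.02,-0.94,-0.3,-0.115],[0.02,-0.94,-0.3,-0.115],[0.02,-0.94,-0.3,-0.115],[0.02,-0.94,-0.3,-0.115],[0,0,0,0],[0,0,0,0]])

```text
t: 41.25
tcp_pos: [0.4963, -0.3492, 0.3233]
tcp_rot: [-0.091, 0.996, 0.001, -0.001]
ft_force: [0.2, 0.7, 0.1]
width: 0.999
grasp_force: 0.0
```

Run:
```python
from h import *
s=save('wrist','w14');save('side','s14');print(s['tcp_pos'],2*np.degrees(np.arctan2(s['tcp_rot'][1],s['tcp_rot'][0])))
a=cv2.imread('pics/w14.png')[60:320,60:400];b=cv2.imread('pics/t13.png')[90:384];c=cv2.imread('pics/s14.png')[140:384,60:360]
A=cv2.resize(a,(510,390),interpolation=cv2.INTER_CUBIC); C=np.zeros((600,800,3),np.uint8)
C[:390,:510]=A; C[:236,510:800]=cv2.resize(c,(290,236)); C[390:600,:366]=cv2.resize(b,(366,210)); 
d=cv2.imread('pics/t13.png')[250:384,150:400]; C[240:395,510:800]=cv2.resize(d,(290,155)); 
C[396:600,370:726]=cv2.resize(b[10:170,200:480],(356,204))
cv2.imwrite('pics/m14.png',C)
```

```text
[ 0.4963 -0.3492  0.3233] 190.38711278675018
```

View pics/m14.png

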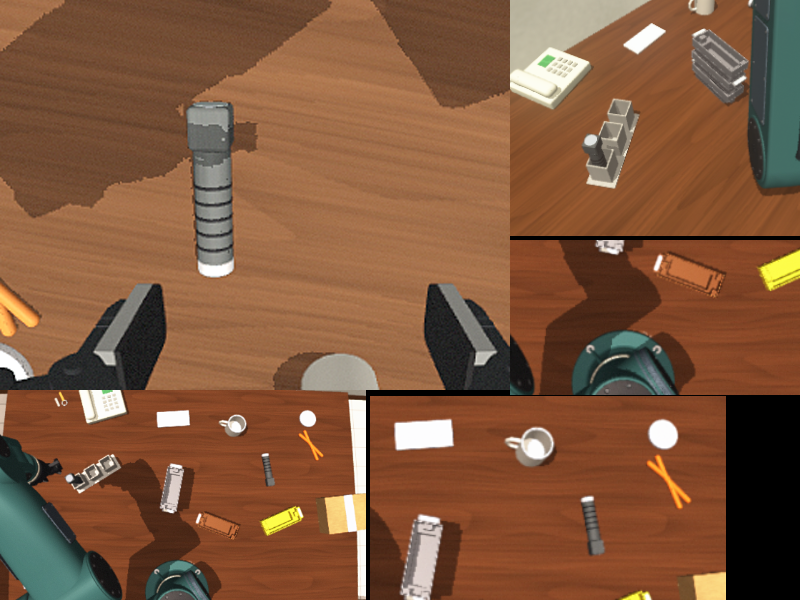

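Torch 1 stands in the left cup and no third torch is anywhere in view. In the crop, torch 2's head end is at (210,104), the head/barrel boundary at (211,152) and the tail at (216,270).

Run:
```python
from h import *
t=pt('w14',np.array([(210,104),(211,152),(216,270)])/1.5+60,[.034,.034,.032]);print(t)
for a,b in((0,2),(0,1)):
  e=t[a]-t[b];print(np.degrees(np.arctan2(e[1],e[0]))%360,np.hypot(*e[:2]))
```

```text
[[ 0.4712 -0.4192  0.034 ]
 [ 0.5092 -0.4135  0.034 ]
 [ 0.6148 -0.3963  0.032 ]]
189.06242482718753 0.14542874970593636
188.5119031626921 0.038372603446624104
```

Request:
carry_out(motion=[[-0.1,-0.8,-0.2,-0.1],[-0.1,-0.8,-0.3,-0.1],[0,-0.64,-0.6,0],[0,0,-1,0],[0,0,-1,0],[0,0,-1,0],[0,0,-1,0],[0,0,-1,0],[0,0,-1,0],[0,0,-1,0]])

```text
t: 42.18
tcp_pos: [0.4913, -0.4143, 0.0818]
tcp_rot: [-0.08, 0.997, -0.0, 0.0]
ft_force: [1.1, -0.2, -0.6]
width: 1.0
grasp_force: 0.0
```

Request:
carry_out(motion=[[0,0,-0.1,0],[0,0,0,0],[0,0,0,0],[0,0,0,0]])

```text
t: 42.52
tcp_pos: [0.4919, -0.4161, 0.0817]
tcp_rot: [-0.08, 0.997, -0.001, 0.001]
ft_force: [-0.2, 0.3, -0.0]
width: 1.0
grasp_force: 0.0
```

Request:
carry_out(motion=[[0,0,0,0],[0,0,0,0],[0,0,0,0],[0,0,0,0],[0,0,0,0],[0,0,0,0],[0,0,0,0],[0,0,0,0]], jaw=0.39)

```text
t: 43.18
tcp_pos: [0.4911, -0.4158, 0.0799]
tcp_rot: [-0.079, 0.997, -0.0, 0.0]
ft_force: [-1.2, 0.0, 5.1]
width: 0.399
grasp_force: 19.2
```

Request:
carry_out(motion=[[0,0,0,0],[0,0,0,0]], jaw=0.397)

```text
t: 43.35
tcp_pos: [0.4912, -0.4159, 0.08]
tcp_rot: [-0.079, 0.997, -0.0, 0.0]
ft_force: [-0.7, 0.0, 5.7]
width: 0.395
grasp_force: 19.0
```

Request:
carry_out(motion=[[0,0,0,0],[0,0,0,0],[0,0,0,0]], jaw=0.399)

```text
t: 43.6
tcp_pos: [0.4911, -0.4159, 0.0799]
tcp_rot: [-0.079, 0.997, -0.0, 0.0]
ft_force: [-0.8, 0.4, 5.7]
width: 0.396
grasp_force: 13.5
```

Request:
carry_out(motion=[[0,0,0,0],[0,0,0,0],[0,0,0,0]], jaw=0.3998)

```text
t: 43.85
tcp_pos: [0.4911, -0.4159, 0.0799]
tcp_rot: [-0.079, 0.997, -0.0, 0.0]
ft_force: [-2.0, -0.2, 5.3]
width: 0.399
grasp_force: 11.4
```

Request:
carry_out(motion=[[0,0,0.2,0],[0,0,0.3,0],[0,0,0.3,0],[0,0,0,0]])

```text
t: 44.18
tcp_pos: [0.4916, -0.4162, 0.1058]
tcp_rot: [-0.079, 0.997, -0.001, 0.001]
ft_force: [0.3, 0.0, 0.2]
width: 0.399
grasp_force: 0.3
```

Request:
carry_out(motion=[[0,0,0,0],[0,0,0,0]], jaw=0.4006)

```text
t: 44.35
tcp_pos: [0.4911, -0.4157, 0.1036]
tcp_rot: [-0.079, 0.997, -0.0, 0.0]
ft_force: [0.4, -0.3, 0.4]
width: 0.402
grasp_force: 0.3
```

Request:
carry_out(motion=[[0,0,0,0],[0,0,-0.45,0],[0,0,-0.45,0],[0,0,0,0]], jaw=0.6)

```text
t: 44.68
tcp_pos: [0.4902, -0.4147, 0.074]
tcp_rot: [-0.079, 0.997, 0.001, -0.001]
ft_force: [-0.6, 0.4, -0.6]
width: 0.596
grasp_force: 0.0
```

Request:
carry_out(motion=[[0,0,0,0],[0,0,0,0],[0,0,0,0],[0,0,0,0],[0,0,0,0]], jaw=0.39)

```text
t: 45.1
tcp_pos: [0.4911, -0.4158, 0.0769]
tcp_rot: [-0.079, 0.997, -0.0, 0.0]
ft_force: [-0.7, -0.5, -1.2]
width: 0.396
grasp_force: 20.1
```

Request:
carry_out(motion=[[0,0,0,0],[0,0,0.2,0],[0,0,0.4,0],[0,0,0.4,0],[0,0,0,0]], jaw=0.3968)

```text
t: 45.52
tcp_pos: [0.4917, -0.4164, 0.109]
tcp_rot: [-0.079, 0.997, -0.001, 0.001]
ft_force: [-0.5, -0.7, 0.0]
width: 0.391
grasp_force: 6.3
```

Same behaviour as torch 1. Repeat the raise-and-soften sequence.

Request:
carry_out(motion=[[0,0,0.5,0],[0,0,0.5,0],[0,0,0.5,0],[0,0,0.5,0],[0,0,0.5,0],[0,0,0.5,0],[0,0,0.3,0],[0,0,0,0],[0,0,0,0]])

```text
t: 46.27
tcp_pos: [0.491, -0.4157, 0.2052]
tcp_rot: [-0.079, 0.997, -0.0, 0.0]
ft_force: [-0.2, -0.2, -2.6]
width: 0.394
grasp_force: 6.2
```

Request:
carry_out(motion=[[0,0,0,0],[0,0,0,0],[0,0,0,0]], jaw=0.3973)

```text
t: 46.52
tcp_pos: [0.4909, -0.4155, 0.2047]
tcp_rot: [-0.079, 0.997, 0.0, -0.0]
ft_force: [-1.0, -0.6, -2.0]
width: 0.398
grasp_force: 3.7
```

Request:
carry_out(motion=[[0,0,0,0],[0,0,0,0],[0,0,0,0],[0,0,0,0]], jaw=0.3976)

```text
t: 46.85
tcp_pos: [0.491, -0.4157, 0.2054]
tcp_rot: [-0.079, 0.997, 0.0, -0.0]
ft_force: [-0.4, -0.7, -1.5]
width: 0.401
grasp_force: 2.1
```

Request:
carry_out(motion=[[0,0,0,0],[0,0,0,0],[0,0,0.5,0],[0,0,0.8,0],[0,0,0.8,0],[0,0,0.8,0],[0,0,0,0],[0,0,0,0]], jaw=0.385)

```text
t: 47.52
tcp_pos: [0.4914, -0.416, 0.2935]
tcp_rot: [-0.079, 0.997, -0.001, 0.001]
ft_force: [-0.3, -0.3, -2.9]
width: 0.398
grasp_force: 21.5
```

```bash
cat > lens.py <<'E'
from h import *
def lens(fn):
    i=cv2.imread(f'pics/{fn}.png');h=cv2.cvtColor(i,cv2.COLOR_BGR2HSV); m=((h[...,2]>150)&(h[...,1]<60)).astype(np.uint8); m[:150]=0; m[:,:200]=0;m[:,310:]=0
    n,l,st,ce=cv2.connectedComponentsWithStats(m);k=1+np.argmax(st[1:,4]);print(fn,st[k],ce[k])
    print('torch col:',[(y,i[y,256].tolist()) for y in list(range(160,230,12))+list(range(290,350,12))])
    return ce[k]
E
python3 - <<'E'
from lens import *
s=save('wrist','w15'); print(s['tcp_pos'],s['grasp_force'],s['ft_force']); lens('w15'); lens('w11')
f=[]
for k in range(6):
    vision.camera('wrist'); s=robot.observe(); f.append(np.r_[s['ft_force'],s['ft_torque']])
print(np.mean(f,0))
E
```

```text
[ 0.4914 -0.416   0.2935] 21.465885937213898 [-0.282  -0.2609 -2.8916]
w15 [ 224  227   69   63 3372] [257.2331 257.0824]
torch col: [(160, [70, 108, 157]), (172, [74, 109, 157]), (184, [41, 43, 44]), (196, [67, 68, 65]), (208, [63, 64, 63]), (220, [83, 89, 86]), (290, [86, 83, 78]), (302, [70, 110, 158]), (314, [69, 104, 154]), (326, [62, 98, 142]), (338, [76, 113, 164])]
w11 [ 223  226   68   63 3514] [257.459  256.1753]
torch col: [(160, [66, 101, 155]), (172, [69, 102, 155]), (184, [66, 67, 64]), (196, [52, 58, 58]), (208, [55, 61, 57]), (220, [108, 114, 112]), (290, [69, 70, 64]), (302, [67, 97, 139]), (314, [154, 165, 172]), (326, [153, 166, 173]), (338, [152, 164, 171])]
[ 0.1717  0.1406 -1.5958 -0.0018  0.0098  0.008 ]
```

Request:
carry_out(motion=[[0,0,0.8,0],[0,0,0.9,0],[0,0,0.9,0],[0,0,0.9,0],[0.09,0.6,0.6,0.13],[0.09,0.94,0,0.13],[0.09,0.94,0,0.13],[0.09,0.94,0,0.13],[0.09,0.94,0,0.13],[0.09,0.94,0,0.13]])

```text
t: 48.7
tcp_pos: [0.5071, -0.2553, 0.4152]
tcp_rot: [-0.126, 0.992, 0.0, -0.0]
ft_force: [2.1, 0.4, -1.4]
width: 0.392
grasp_force: 21.5
```

Request:
carry_out(motion=[[0.09,0.94,0,0.13],[0.09,0.94,0,0.13],[0.09,0.94,0,0.13],[0.09,0.94,0,0.13],[0.09,0.94,0,0.13],[0.09,0.94,0,0.13],[0.09,0.94,0,0.13],[0.09,0.94,0,0.13],[0.09,0.94,0,0.13],[0.09,0.94,0,0.13]])

```text
t: 49.53
tcp_pos: [0.5341, 0.0268, 0.4153]
tcp_rot: [-0.203, 0.979, 0.0, -0.0]
ft_force: [1.4, -0.3, -1.5]
width: 0.396
grasp_force: 21.5
```

Request:
carry_out(motion=[[0.09,0.94,0,0.13],[0.09,0.94,0,0.13],[0.09,0.94,0,0.13],[0.09,0.94,0,0.13],[0.09,0.94,0,0.13],[0.09,0.94,0,0.13],[0.09,0.6,0,0.13],[0,0,0,0],[0,0,0,0]])

```text
t: 50.28
tcp_pos: [0.5531, 0.2133, 0.4149]
tcp_rot: [-0.257, 0.966, -0.0, -0.0]
ft_force: [0.1, -1.0, -1.7]
width: 0.395
grasp_force: 21.5
```

Run:
```python
from lens import *
s=save('wrist','w16');save('side','s16'); print(s['tcp_pos'],2*np.degrees(np.arctan2(s['tcp_rot'][1],s['tcp_rot'][0])),s['grasp_force'],s['ft_force']); lens('w16')
```

```text
[0.5531 0.2133 0.4149] 209.7562688814193 21.506530344486237 [ 0.0871 -1.0358 -1.6812]
w16 [ 211  290   88   61 4010] [255.0873 319.2903]
torch col: [(160, [62, 95, 141]), (172, [64, 97, 147]), (184, [35, 41, 39]), (196, [49, 48, 51]), (208, [53, 55, 55]), (220, [72, 78, 75]), (290, [63, 63, 63]), (302, [239, 255, 251]), (314, [237, 254, 249]), (326, [239, 254, 250]), (338, [237, 254, 249])]
```

Request:
carry_out(motion=[[0.07,0.855,0,0.11],[0.07,0.855,0,0.11],[0.07,0.855,0,0.11],[0.07,0.855,0,0.11],[0,0,-0.8,0],[0,0,-0.8,0],[0,0,-0.8,0],[0,0,-0.8,0],[0,0,-0.8,0],[0,0,0,0]])

```text
t: 51.22
tcp_pos: [0.5605, 0.3136, 0.2915]
tcp_rot: [-0.281, 0.96, -0.0, -0.003]
ft_force: [-0.4, 0.1, -2.0]
width: 0.393
grasp_force: 21.5
```

Request:
carry_out(motion=[[0,0,0,0],[0,0,0,0]])

```text
t: 51.38
tcp_pos: [0.562, 0.3147, 0.2972]
tcp_rot: [-0.281, 0.96, 0.0, 0.001]
ft_force: [-0.2, -0.2, -1.0]
width: 0.394
grasp_force: 21.5
```

Run:
```python
from lens import *
s=save('wrist','w17');save('top','t17'); print(s['tcp_pos'],2*np.degrees(np.arctan2(s['tcp_rot'][1],s['tcp_rot'][0]))); lens('w17')
```

```text
[0.562  0.3147 0.2972] 212.64775806485432
w17 [ 224  227   66   62 3322] [256.8931 257.0783]
torch col: [(160, [232, 245, 249]), (172, [155, 166, 173]), (184, [51, 54, 54]), (196, [53, 58, 58]), (208, [50, 50, 46]), (220, [73, 80, 77]), (290, [79, 80, 75]), (302, [64, 96, 146]), (314, [70, 101, 149]), (326, [64, 98, 145]), (338, [64, 99, 146])]
```

Request:
carry_out(motion=[[0,0.03,-0.35,0],[0,0,-0.35,0],[0,0,-0.35,0],[0,0,-0.35,0],[0,0,0,0],[0,0,0,0]])

```text
t: 51.98
tcp_pos: [0.5625, 0.3164, 0.2562]
tcp_rot: [-0.281, 0.96, 0.0, 0.002]
ft_force: [0.1, 0.3, 9.9]
width: 0.397
grasp_force: 27.4
```

The tail touches something on the way in. I'll back off and locate it numerically in the side view.

Request:
carry_out(motion=[[0,0,0.7,0],[0,0,0.7,0],[0,0,0.7,0],[0,0,0.7,0],[0,0,0,0],[0,0,0,0]])

```text
t: 52.48
tcp_pos: [0.5621, 0.3162, 0.3391]
tcp_rot: [-0.281, 0.96, 0.0, 0.002]
ft_force: [-0.1, 0.2, -2.5]
width: 0.396
grasp_force: 26.2
```

Run:
```python
from lens import *
s=save('wrist','w18');save('side','s18');save('top','t18'); p=s['tcp_pos'];print(p,2*np.degrees(np.arctan2(s['tcp_rot'][1],s['tcp_rot'][0]))); c=lens('w18')
Y=np.radians(212.7);x=np.array([np.cos(Y),np.sin(Y),0]);yv=np.array([-np.sin(Y),np.cos(Y),0]);z=np.array([0,0,1.])
# silhouette in side view (against s14, no arm there)
g=(np.abs(cv2.imread('pics/s18.png').astype(int)-cv2.imread('pics/s14.png')).sum(2)>60)
L=p+x*.0144-z*.0422
for t in(0,7,14):
    a=x*np.sin(np.radians(t))+z*np.cos(np.radians(t)); T=L-a*.15; print(t,T,pix('s18',[L,T]))
u=pix('s18',[L-.15*z])[0].astype(int); y0=u[1]-40
for y in range(y0,u[1]+16,3):
    r=np.where(g[y,u[0]-40:u[0]+40])[0]+u[0]-40; print(y,(r.min(),r.max(),len(r)) if len(r) else None)
im=cv2.imread('pics/s18.png'); 
for y in range(u[1]-14,u[1]+14,3): print(y,u[0]-16,[int(v) for v in im[y,u[0]-16:u[0]+17:2].min(1)],[int(v) for v in np.ptp(im[y,u[0]-16:u[0]+17:2].astype(int),axis=1)])
```

```text
[0.5621 0.3162 0.3391] 212.69225773438933
w18 [ 220  230   73   69 4026] [256.4757 263.7839]
torch col: [(160, [220, 232, 237]), (172, [105, 114, 115]), (184, [40, 39, 35]), (196, [28, 33, 26]), (208, [53, 53, 54]), (220, [61, 67, 66]), (290, [214, 210, 206]), (302, [64, 101, 148]), (314, [65, 97, 143]), (326, [62, 91, 139]), (338, [65, 100, 148])]
0 [0.55   0.3084 0.1469] [[163.7369 192.1926]
 [173.5158 235.0176]]
7 [0.5654 0.3183 0.148 ] [[163.7369 192.1926]
 [166.4137 233.7779]]
14 [0.5805 0.328  0.1514] [[163.7369 192.1926]
 [159.2834 231.9933]]
195 (np.int64(133), np.int64(212), 77)
198 (np.int64(133), np.int64(212), 78)
201 (np.int64(135), np.int64(212), 76)
204 (np.int64(141), np.int64(212), 70)
207 (np.int64(139), np.int64(212), 73)
210 (np.int64(136), np.int64(210), 73)
213 (np.int64(133), np.int64(207), 73)
216 (np.int64(133), np.int64(204), 70)
219 (np.int64(133), np.int64(202), 67)
222 (np.int64(133), np.int64(200), 66)
225 (np.int64(133), np.int64(198), 64)
228 (np.int64(133), np.int64(197), 65)
231 (np.int64(133), np.int64(195), 63)
234 (np.int64(133), np.int64(194), 62
[... 1082 characters left out ...]
04, 107, 111, 112, 114, 111, 109, 116, 109, 99, 99]
239 157 [68, 69, 67, 68, 67, 65, 68, 67, 67, 68, 66, 67, 65, 61, 61, 63, 62] [105, 102, 105, 108, 103, 108, 112, 111, 114, 111, 111, 116, 111, 102, 100, 104, 108]
242 157 [67, 68, 66, 66, 72, 227, 184, 121, 83, 67, 65, 61, 61, 63, 63, 63, 63] [105, 107, 103, 108, 111, 23, 54, 64, 96, 117, 114, 104, 100, 104, 107, 107, 111]
245 157 [66, 67, 68, 68, 123, 114, 158, 149, 130, 128, 129, 129, 133, 149, 110, 64, 63] [105, 108, 113, 112, 88, 23, 28, 27, 24, 24, 26, 26, 26, 29, 46, 113, 114]
248 157 [67, 68, 68, 89, 183, 105, 134, 157, 150, 129, 129, 126, 126, 206, 101, 52, 47] [111, 112, 113, 100, 33, 21, 27, 29, 29, 25, 24, 26, 24, 28, 27, 82, 67]
```

Run:
```python
from lens import *
from scipy.optimize import least_squares
p=np.array([.5621,.3162,.3391]);Y=np.radians(212.7);x=np.array([np.cos(Y),np.sin(Y),0]);yv=np.array([-np.sin(Y),np.cos(Y),0]);z=np.array([0,0,1.])
im=cv2.imread('pics/s18.png').astype(int)
for y in range(205,238,2):
    ch=np.ptp(im[y,145:185],axis=1); c=np.where(ch<35)[0]+145; print(y,c.min() if len(c) else 0,c.max() if len(c) else 0,end=' | ')
c=np.array([256.5,263.8])
def pts(q):
    d,o,t=q; L=p+x*o-z*d; a=x*np.sin(t)+z*np.cos(t); return L,L-a*.15
for tail in((163.5,233),(162.5,233),(164.5,233)):
    r=least_squares(lambda q:np.r_[(pix('s18',[pts(q)[1]])-tail).ravel()/2,(pix('w18',[pts(q)[0]])-c).ravel()],[.04,0.014,0.1])
    print('\n',r.x[:2],np.degrees(r.x[2]),r.fun,pts(r.x)[1]-p)
print(pix('s18',[pts(r.x)[1],pts(r.x)[1]+.01*yv,pts(r.x)[1]+.01*x]))
```

```text
205 152 171 | 207 152 171 | 209 157 171 | 211 158 171 | 213 158 170 | 215 158 170 | 217 158 170 | 219 158 170 | 221 158 170 | 223 158 170 | 225 158 170 | 227 158 169 | 229 158 170 | 231 158 169 | 233 158 169 | 235 160 166 | 237 0 0 | 
 [0.043  0.0107] 8.599506279771433 [-0.0477  0.2075 -1.9308  0.0014] [ 0.0099  0.0064 -0.1913]

 [0.0438 0.0101] 9.433710011535824 [-0.0483  0.2022 -1.9189  0.0012] [ 0.0122  0.0078 -0.1918]

 [0.0421 0.0112] 7.760951802672277 [-0.047   0.2129 -1.9425  0.0016] [ 0.0076  0.0049 -0.1908]
[[164.406  233.4258]
 [165.719  230.3653]
 [168.2478 233.9491]]
```

Request:
carry_out(motion=[[-0.23,-0.14,0,0],[0,0,-0.7,0],[0,0,-0.7,0],[0,0,-0.5,0],[0,0,-0.4,0],[0,0,-0.3,0],[0,0,-0.2,0],[0,0,0,0],[0,0,0,0]])

```text
t: 53.38
tcp_pos: [0.5547, 0.3119, 0.2536]
tcp_rot: [-0.281, 0.96, -0.0, -0.0]
ft_force: [0.5, -0.7, -0.8]
width: 0.395
grasp_force: 26.1
```

No contact and the tail is inside the cup. I'll continue down and release.

Request:
carry_out(motion=[[0,0,-0.3,0],[0,0,-0.3,0],[0,0,-0.3,0],[0,0,-0.3,0],[0,0,-0.3,0],[0,0,0,0],[0,0,0,0]])

```text
t: 53.97
tcp_pos: [0.5545, 0.3118, 0.2079]
tcp_rot: [-0.281, 0.96, -0.0, -0.0]
ft_force: [0.4, -0.5, -0.9]
width: 0.396
grasp_force: 26.1
```

Request:
carry_out(motion=[[0,0,0,0],[0,0,0,0],[0,0,0,0]], jaw=0.405)

```text
t: 54.22
tcp_pos: [0.5548, 0.3119, 0.209]
tcp_rot: [-0.281, 0.96, 0.0, 0.0]
ft_force: [-1.3, 0.4, 0.3]
width: 0.403
grasp_force: 0.0
```

Request:
carry_out(motion=[[0,0,0,0],[0,0,0,0],[0,0,0,0]], jaw=0.55)

```text
t: 54.47
tcp_pos: [0.5547, 0.3119, 0.2086]
tcp_rot: [-0.281, 0.96, 0.0, 0.0]
ft_force: [0.3, 0.0, -0.1]
width: 0.554
grasp_force: 0.0
```

Request:
carry_out(motion=[[0,0,0.4,0],[0,0,0.8,0],[0,0,1,0],[0,0,1,0],[0,0,1,0],[0,0,1,0],[0,0,1,0],[0,0,0,0]])

```text
t: 55.13
tcp_pos: [0.555, 0.312, 0.4001]
tcp_rot: [-0.281, 0.96, 0.0, 0.004]
ft_force: [0.2, 0.4, 0.2]
width: 0.554
grasp_force: 0.0
```

Run:
```python
from h import *
s=save('wrist','w19');save('side','s19');save('top','t19'); print(s['tcp_pos'])
i=cv2.imread('pics/w19.png');h=cv2.cvtColor(i,cv2.COLOR_BGR2HSV); m=((h[...,2]>150)&(h[...,1]<50)).astype(np.uint8)
n,l,st,ce=cv2.connectedComponentsWithStats(m)
for k in range(1,n):
    if st[k,4]>250: print(st[k],ce[k],pt('w19',[ce[k]],.157))
print('cup left lens pred',pix('w19',[[.4855,.4457,.157]]),'right',pix('w19',[[.5614,.316,.157]]))
# stack check: rim corners expected at z=.168, top and side, edge brightness change vs s14
```

```text
[0.555  0.312  0.4001]
[479  27  33  68 426] [496.0117  63.8568] [[0.3319 0.4562 0.157 ]]
[486  46  26  64 861] [502.6597  83.4111] [[0.3413 0.476  0.157 ]]
[ 231  123  149   55 3013] [299.3575 143.0249] [[0.5083 0.3355 0.157 ]]
[   0  129   83   78 3392] [ 37.9962 169.6129] [[0.6859 0.1102 0.157 ]]
[349 138  43  40 339] [367.2655 149.6106] [[0.475  0.3995 0.157 ]]
[221 140  26  27 572] [233.3584 152.9318] [[0.5541 0.2837 0.157 ]]
[382 168  26  26 515] [394.2893 180.3437] [[0.4849 0.4462 0.157 ]]
[   0  236  105  148 7918] [ 34.6091 304.8714] [[0.8709 0.1653 0.157 ]]
[ 134  253   42   43 1140] [151.5956 272.2833] [[0.7331 0.2761 0.157 ]]
[ 198  268   52   79 2517] [222.0532 307.6575] [[0.7316 0.3747 0.157 ]]
[ 463  295   49   89 2248] [495.0859 339.8821] [[0.5814 0.7351 0.157 ]]
[119 343  40  41 978] [143.3742 367.5961] [[0.8871 0.3353 0.157 ]]
cup left lens pred [[393.585  180.5596]] right [[255.6494 174.7385]]
```

Run:
```python
from h import *
from scipy.optimize import least_squares
i=cv2.imread('pics/s19.png');h=cv2.cvtColor(i,cv2.COLOR_BGR2HSV)
for z in(.0,.079,.157): print(z,pix('s19',[[.5614,.316,z],[.4802,.442,z]]).round(1).tolist())
m=((h[...,2]>170)&(h[...,1]<40)).astype(np.uint8)
n,l,st,ce=cv2.connectedComponentsWithStats(m)
for k in range(1,n):
    if st[k,4]>15 and 120<ce[k][0]<260 and 180<ce[k][1]<320: print(st[k],ce[k])
u=pix('s19',[[.5614,.316,.12]])[0].astype(int)
g=h[...,2]; s=h[...,1]
for y in range(u[1]-28,u[1]+22,3): print(y,u[0]-24,''.join('W' if g[y,x]>200 and s[y,x]<50 else 'g' if s[y,x]<60 and g[y,x]>110 else 'd' if s[y,x]<75 else '.' for x in range(u[0]-24,u[0]+25)))
```

```text
0.0 [[176.3, 267.4], [158.0, 317.8]]
0.079 [[172.2, 250.6], [152.1, 302.2]]
0.157 [[167.6, 231.8], [145.4, 284.6]]
[175 223  11   9  74] [179.7973 226.7703]
[154 251  29  41 244] [168.6926 271.0984]
[181 270   9  13  30] [184.6667 275.5   ]
[137 279  13  12 125] [142.952 284.488]
[177 293   5  11  22] [178.5455 297.6364]
212 145 .................................................
215 145 .................................................
218 145 .................................................
221 145 .................................................
224 145 ..............................gWWWWWWWWd.........
227 145 ............................ggWWWWWWWWWWWgd......
230 145 ...........................ggggggWWWWWggdd.......
233 145 ..........................dgggggggggggddd........
236 145 ..........................gggggggggggdddd........
239 145 ...........................ddgggggggddd..........
242 145 ......................WWddggggggdddddd...........
245 145 .....................Wggggdgggggddddddgg.........
248 145 ...................gWgggggdddggdddddddggg........
251 145 ..................gggggggddggdddddddgWgggd.......
254 145 .................WggggggddgddddddddgWggggg.......
257 145 ................WWWWWgggdgddddddddgWgggggggddd...
260 145 .................gggggggggggggWWWgWggggggggggggg.
```

Torch 2 is in the right cup but leans about 13° into a corner. I'll regrip its head and pull it upright.

Request:
carry_out(motion=[[0,-0.83,0,0],[0,0,-0.9,0],[0,0,-0.9,0],[0,0,-1,0],[0,0,-1,0],[0,0,-1,0],[0,0,-1,0],[0,0,-1,0],[0,0,0,0],[0,0,0,0]], jaw=1)

```text
t: 56.12
tcp_pos: [0.5536, 0.2865, 0.1893]
tcp_rot: [-0.281, 0.96, -0.0, -0.002]
ft_force: [0.9, 0.1, 1.5]
width: 0.998
grasp_force: 0.0
```

Request:
carry_out(motion=[[0,0,0,0],[0,0,0,0],[0,0,0,0],[0,0,0,0],[0,0,0,0],[0,0,0,0],[0,0,0,0]], jaw=0.38)

```text
t: 56.7
tcp_pos: [0.5548, 0.2873, 0.1918]
tcp_rot: [-0.282, 0.96, 0.0, 0.001]
ft_force: [-1.8, 0.7, 7.9]
width: 0.485
grasp_force: 18.0
```

Request:
carry_out(motion=[[0.06,0.2,0,0],[0.06,0.2,0,0],[0.06,0.2,0,0],[0,0,0,0],[0,0,0,0]])

```text
t: 57.12
tcp_pos: [0.5603, 0.3059, 0.1921]
tcp_rot: [-0.282, 0.959, 0.001, 0.001]
ft_force: [-3.2, 3.1, 11.1]
width: 0.428
grasp_force: 20.9
```

Request:
carry_out(motion=[[0.07,0.2,0,0],[0.07,0.23,0,0],[0,0,0,0],[0,0,0,0]])

```text
t: 57.45
tcp_pos: [0.5644, 0.3187, 0.1916]
tcp_rot: [-0.282, 0.959, 0.001, 0.001]
ft_force: [-2.2, 3.1, 7.0]
width: 0.393
grasp_force: 22.1
```

Request:
carry_out(motion=[[0,0,0,0],[0,0,0,0]], jaw=0.4)

```text
t: 57.62
tcp_pos: [0.5644, 0.318, 0.191]
tcp_rot: [-0.282, 0.96, 0.0, 0.0]
ft_force: [-0.9, 2.0, 4.0]
width: 0.397
grasp_force: 2.9
```

Request:
carry_out(motion=[[0,0,0,0],[0,0,0,0],[0,0,0,0]], jaw=0.6)

```text
t: 57.87
tcp_pos: [0.5642, 0.3177, 0.1903]
tcp_rot: [-0.281, 0.96, -0.0, -0.0]
ft_force: [-0.1, 0.4, 0.3]
width: 0.6
grasp_force: 0.0
```

Request:
carry_out(motion=[[0,0,0.4,0],[0,0,0.8,0],[0,0,1,0],[0,0,1,0],[0,0,1,0],[0,0,1,0],[0,0,1,0],[0,0,0,0],[0,0,0,0],[0,0,0,0]])

```text
t: 58.7
tcp_pos: [0.5643, 0.3178, 0.3758]
tcp_rot: [-0.281, 0.96, -0.0, -0.0]
ft_force: [0.4, -0.8, -0.5]
width: 0.602
grasp_force: 0.0
```

```bash
cat > chk.py <<'E'
from h import *
import sys
n=sys.argv[1]
s=save('wrist','w'+n);save('side','s'+n);save('top','t'+n); print(s['tcp_pos'])
i=cv2.imread(f'pics/w{n}.png');h=cv2.cvtColor(i,cv2.COLOR_BGR2HSV); m=((h[...,2]>150)&(h[...,1]<50)).astype(np.uint8)
k_,l,st,ce=cv2.connectedComponentsWithStats(m)
for k in range(1,k_):
    if 250<st[k,4]<900 and 100<st[k,1]<230: print(st[k],ce[k],pt('w'+n,[ce[k]],.157))
i=cv2.imread(f'pics/s{n}.png');h=cv2.cvtColor(i,cv2.COLOR_BGR2HSV);m=((h[...,2]>170)&(h[...,1]<40)).astype(np.uint8)
k_,l,st,ce=cv2.connectedComponentsWithStats(m)
for k in range(1,k_):
    if st[k,4]>40 and 120<ce[k][0]<200 and 200<ce[k][1]<300: print('side',st[k],ce[k],pt('s'+n,[ce[k]],.157))
E
python3 chk.py 20
```

```text
[0.5643 0.3178 0.3758]
[354 134  47  43 358] [372.6369 147.5754] [[0.4789 0.3977 0.157 ]]
[243 165  29  28 651] [257.1951 178.6052] [[0.5656 0.3208 0.157 ]]
[392 165  28  28 607] [405.4102 178.7051] [[0.485  0.4462 0.157 ]]
side [160 228  12  10  94] [165.2128 232.3723] [[0.5643 0.3211 0.157 ]]
side [154 245  31  47 267] [168.9625 270.3221] [[0.4709 0.3845 0.157 ]]
side [180 267  10  17  46] [184.5217 275.3913] [[0.4348 0.3695 0.157 ]]
side [137 279  13  12 125] [142.952 284.488] [[0.4844 0.4455 0.157 ]]
```

Run:
```python
from h import *
a=cv2.imread('pics/top3.png');b=cv2.imread('pics/t13.png').astype(int);c=cv2.imread('pics/t20.png').astype(int)
print('stack/bench change',(abs(b-c).sum(2)>90)[190:270,215:275].sum())
print(order.hand_in())
```

```text
stack/bench change 2121
the job is handed in; nothing more can be done
None
```

The job is handed in with no score returned: the three bins are stacked with a pack in each of the lower two, and both torches present stand in the left and right cups, but my last check of the stack before hand-in was inconclusive because the top picture there had changed (arm or shadow possible) and I did not look again.

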